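Clear the carver's bench and rack the plaques

ROBOT

A 6-joint arm with a two-finger parallel gripper is mounted at the origin on the work surface. World frame = base frame: x ahead of the robot, y to its left, z up, the work surface at z = 0. Lengths are in m, angles in rad, forces in N, time in s.
With the tool pointing down it reaches from about 0.35 to 0.975 m from the base axis. Payload 4.9 kg.
Tool frame: the origin (TCP) lies midway between the tips of the shut fingers; the grasp point (between the pads) lies 19 mm behind it; z points along the fingers, y is the line along which they close (so a half turn about z gives the same grasp; the last joint's range is limited). The gripper opens to 85 mm and grips with 20 to 120 N. Pads are 22 mm wide; open, the fingers measure 114 mm over their backs; the gripper's body (76 mm by 85 mm) begins 54 mm behind the grasp point. The pads swing forward as they close: fully open they stand 13 mm farther back than shut.
Start: joints at [0.987, 0.053, 1.613, -0, 1.476, -0.119], TCP at [0.28, 0.559, 0.231] pointing down, gripper open.
Joint ranges: [-3.01, 3.01], [-1.01, 2.22], [0.06, 2.58], [-1.02, 4.17], [0.09, 2.62], [-3.14, 3.14]. Speed limits (rad/s): [2.57, 2.57, 3.14, 3.14, 3.14, 3.14].

INTERFACE

Orientations are given as a rotation vector (axis times angle).
In Python, from station import ctrl gives the robot as it stands.
- The arm moves only by the tool step_arm, never from a script. Its argument "targets" is a list of rows, each an object with "travel": the shift along the world's x, y, z as a fraction of full scale, a list of three; "angular": the turn, a rotation vector about the world's x, y, z as a fraction of full scale, a list of three; "gripper": the opening, from 0 (shut) to 1 (fully open). In form: [{"travel": [x, y, z], "angular": [rx, ry, rz], "gripper": gripper}, ...]. A call has 1 to 10 rows; each row is the pose to reach, as a shift and turn from the pose commanded when the call began; what a row does not reach only later rows make up. Full scale, the value 1, is 0.6 m for a shift and pi/4 rad for a turn. A row lasts 1/10 s, in which the tool goes at most 50 mm and 8.59 degrees, less where a joint would pass 70% of its speed; a pose out of reach is approached as far as the arm can. A call with a number of a shift or a turn outside -1 to 1 is refused whole. A call with a gripper value outside its range is refused whole. The fingers move at their own pace and stop on an object; "squeeze" is the grip in N (left out, the last holds). Time passes only in rows, so rows that repeat a pose let the fingers close. It gives the time, the measured TCP pose, the force, the opening and the grip force at its end, in the units of the state.
- ctrl.get_obs(): the state, without advancing time (a new reading comes with each control period).
- ctrl.get_image(name): name is "side" or "top"; returns a dict with "img" (480x640x3 uint8, red, green, blue), "fx", "fy", "cx", "cy" (pixels), "D" ([k1, k2, p1, p2, k3] as OpenCV has them; the pictures are not rectified), "rvec" (rotation vector, rad) and "tvec" (3), from world to camera coordinates, as OpenCV has them. Camera axes: x right, y down, z forward; pixel columns grow to the right and rows downward; lengths in m; the calibration is good to about 2 mm. A picture is of the moment at which its call begins. There is no depth.
- ctrl.finish_job(): hands the job in; it is judged then, once.
The state is a dict: "t": time; "q": joint angles; "dq": joint speeds; "effort": joint torques, N m; "tool_pos": TCP position; "tool_rot": TCP orientation; "contact_force": force on the tool from outside, world axes, zero at the start; "wrist_torque": the same for the moment, N m; "opening": finger opening in m; "grip_force": force on a finger pad.
Only numpy, scipy, OpenCV 4.12 (cv2) and the standard library are available. Lean on these libraries where they do the work, as an engineer would, in place of code of your own. Each camera call takes 0.05 s, during which the arm holds its last target. There are 200 camera calls.

TASK

Clear up the marble carver's bench: put every chisel in the steel tool tray and every moulding offcut in the wooden crate, and lay each carved plaque face up on the sloping drying rack, one to a bay, lengthwise up the slope, centred over its bay's two runners with its lower edge against the stop. Leave the other things on the bench where they are.

Things in the scene. Friction and masses are not known exactly. Their poses are not given: they have to be found in the camera images.
- plaque1: carved white marble plaque, a flat slab 110 (its x) x 60 (its y) x 20 mm thick with a rosette on top; origin at the centre of its underside, z out of its carved face; 0.35 kg. Always present; offcut1 lies on its face at the start
- plaque2: carved white marble plaque, a flat slab 110 (its x) x 60 (its y) x 20 mm thick with a rosette on top; origin at the centre of its underside, z out of its carved face; 0.35 kg. Always present; offcut3 lies on its face at the start
- plaque3: carved white marble plaque, a flat slab 110 (its x) x 60 (its y) x 20 mm thick with a rosette on top; origin at the centre of its underside, z out of its carved face; 0.35 kg. Not always present; nothing lies on it
- chisel1: steel stone chisel lying flat, 150 mm long along its x: shank 18 mm wide and 18 mm high from x = -75 to +43 mm, then a flat flared blade 28 mm wide and 7 mm high to x = +75; origin at mid-length on its underside; 0.28 kg. Not always present
- chisel2: steel stone chisel lying flat, 150 mm long along its x: shank 18 mm wide and 18 mm high from x = -75 to +43 mm, then a flat flared blade 28 mm wide and 7 mm high to x = +75; origin at mid-length on its underside; 0.28 kg. Not always present
- chisel3: steel stone chisel lying flat, 150 mm long along its x: shank 18 mm wide and 18 mm high from x = -75 to +43 mm, then a flat flared blade 28 mm wide and 7 mm high to x = +75; origin at mid-length on its underside; 0.28 kg. Not always present
- offcut1: offcut of stepped marble moulding, 75 (x) x 45 (y) mm; 22 mm high, with a step 45 mm high from x = +2 to +37 mm, both the full 45 mm wide; origin at the centre of its underside; 0.28 kg. Always present, at the start lying on plaque1
- offcut2: offcut of stepped marble moulding, 75 (x) x 45 (y) mm; 22 mm high, with a step 45 mm high from x = +2 to +37 mm, both the full 45 mm wide; origin at the centre of its underside; 0.28 kg. Always present, at the start on the bench
- offcut3: offcut of stepped marble moulding, 75 (x) x 45 (y) mm; 22 mm high, with a step 45 mm high from x = +2 to +37 mm, both the full 45 mm wide; origin at the centre of its underside; 0.28 kg. Always present, at the start lying on plaque2
- rack: fixed wooden drying rack, 330 mm wide (y), 170 mm deep (x), about 120 mm tall; origin at the centre of its foot. It slopes up along its +x, away from the robot; three bays side by side along y
- deck: the rack's sloping top: x runs up the slope (0.45 rad), z square to it, z = 0 the runners' upper side; origin at the middle bay's seat. Each bay: two wooden runners along x, 14 mm wide, centres 36 mm apart, x = -60 to +75 mm, open air beside and between. A stop bar across the low edge, x = -68 to -56 mm, stands 10 mm above the runners
- bay0 (a point): seat of bay 0 on the runners' upper side, at y = -95 mm of deck, with deck's axes: a plaque laid lengthwise up the slope, lower edge against the stop, has the centre of its underside 1 mm down-slope of this point
- bay1 (a point): seat of bay 1 on the runners' upper side, at y = 0 mm of deck, with deck's axes: a plaque laid lengthwise up the slope, lower edge against the stop, has the centre of its underside 1 mm down-slope of this point
- bay2 (a point): seat of bay 2 on the runners' upper side, at y = 95 mm of deck, with deck's axes: a plaque laid lengthwise up the slope, lower edge against the stop, has the centre of its underside 1 mm down-slope of this point
- tray: fixed steel tool tray, open on top, 240 (x) x 120 (y) x 50 mm tall, walls and floor 6 mm; origin at the centre of its underside
- crate: fixed wooden offcut crate, open on top, 220 (x) x 160 (y) x 65 mm tall, walls and floor 8 mm; origin at the centre of its underside
- mallet: steel hammer with wooden handle, 260 mm; a bystander, not part of the job
- brush: hand brush, 240 mm; a bystander, not part of the job
- tin: yellow tin, 84 mm across, 110 mm tall; a bystander, not part of the job
- finial: turned marble finial, 60 mm across, 125 mm tall; a bystander, not part of the job
- tape: roll of tape lying flat, 90 mm across, 25 mm high; a bystander, not part of the job
There are look-alikes about, which are no part of the job. What is shaped like the offcut3 but yellow is not meant.

How it is judged:
By the outcome, as a careful person would: the job done as asked, in the order asked, and still so for the second after the job is handed in, with the robot touching nothing.
Of plaque3, chisel1, chisel2, chisel3 only 2 to 4 are there at a start; the rules pass over those that are not, and their reading is None.
At some moment in a run one of chisel1, chisel2, chisel3, offcut2 may be knocked a few centimetres aside while the robot is not near it.
It also fails if it takes over 210 s, if anything falls off the work surface, if the arm or the gripper's body presses on something with over 40 N, if the wrist force passes 120 N, or if a joint passes its speed limit or range.

## Working session

There is one attempt and no reset: what is moved stays moved. The work goes in short steps, Python scripts to look and compute and a tool call to move; the robot and the scene stay as the last step left them, time stands still between calls to the robot, and variables do not carry over. Pictures are saved under pics/ and viewed, at most 14 in all, crops included, and the job is handed in when it is done.

Besides the shell and the picture viewer there is one more tool, called after "Request:" by a JSON object that holds its "fn" and its "kwargs". step_arm: Moves the arm, as the interface text tells. Its arguments: {"type":"object","properties":{"targets":{"type":"array"},"squeeze":{"type":"number"}},"required":["targets"]}

```bash
ls; mkdir -p pics; python3 - <<'E'
from station import ctrl
import cv2
print(ctrl.get_obs())
for n in("top","side"):
    d=ctrl.get_image(n); cv2.imwrite(f"pics/{n}0.png",cv2.cvtColor(d["img"],cv2.COLOR_RGB2BGR)); print({k:v for k,v in d.items() if k!="img"})
E
```

```text
pics
{'t': 0.0, 'q': array([ 9.87006242e-01,  5.33692218e-02,  1.61429442e+00, -9.23428536e-06,
        1.47602172e+00, -1.18950689e-01]), 'dq': array([-4.80521211e-05,  7.14100197e-05, -8.63266107e-04, -5.88807770e-04,
       -8.91631887e-04, -1.82074477e-04]), 'effort': array([-7.95595952e-04, -3.93698359e+01, -3.70166624e+01, -1.85598788e-04,
        7.44982157e-03,  1.26256072e-06]), 'tool_pos': array([0.27979938, 0.55816721, 0.23005512]), 'tool_rot': array([-0.72344632, -3.05642755,  0.00309064]), 'contact_force': array([ 0.1947053 , -0.64187525,  0.24078437]), 'wrist_torque': array([-0.01336698,  0.03240393, -0.03425898]), 'grip_force': 0.0, 'opening': 0.08548941591220288}
{'fx': 436.12687691386293, 'fy': 436.12687691386293, 'cx': 319.92394818406484, 'cy': 239.59849590192403, 'D': array([-0.04034681,  0.        ,  0.        ,  0.        ,  0.        ]), 'rvec': array([ 2.2117221 , -2.15499985,  0.09782054]), 'tvec': array([-0.00245846,  0.51933955,  0.95675703])}
{'fx': 475.65352285097237, 'fy': 475.65352285097237, 'cx': 312.2792927669354, 'cy': 241.17055703665156, 'D': array([-0.06058424,  0.        ,  0.        ,  0.        ,  0.        ]), 'rvec': array([ 2.34682608, -0.58547629,  0.23586943]), 'tvec': array([-0.47536427,  0.23030102,  1.10019135])}
```

View pics/top0.png

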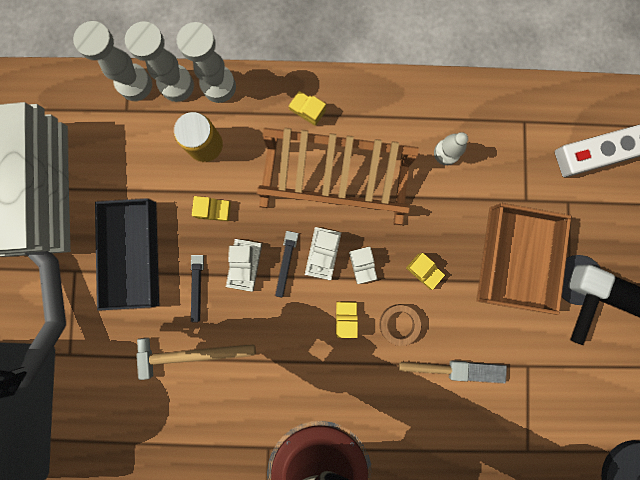

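View pics/side0.png

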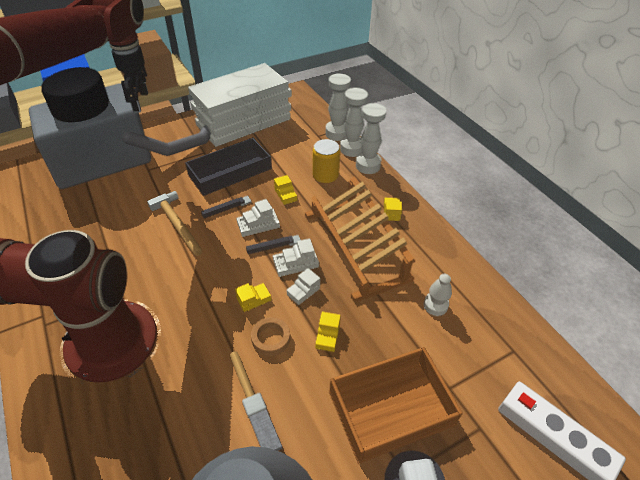

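The top view shows two plaques (at about (242,265) and (322,253)) with offcuts on them, and offcut2 at (363,265). Chisels are at (196,288) and (287,263), the rack at (340,165), the tray at (127,253) and the crate at (525,258). The yellow blocks are decoys and plaque3 is absent. The side view agrees. I'll enlarge next.

```bash
python3 - <<'E'
import cv2
a=cv2.imread("pics/top0.png")
cv2.imwrite("pics/c1.png",cv2.resize(a[220:330,180:390],None,fx=3.8,fy=3.8,interpolation=cv2.INTER_CUBIC))
cv2.imwrite("pics/c2.png",cv2.resize(a[115:235,250:430],None,fx=4.4,fy=4.4,interpolation=cv2.INTER_CUBIC))
E
```

```text
(no output)
```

View pics/c1.png

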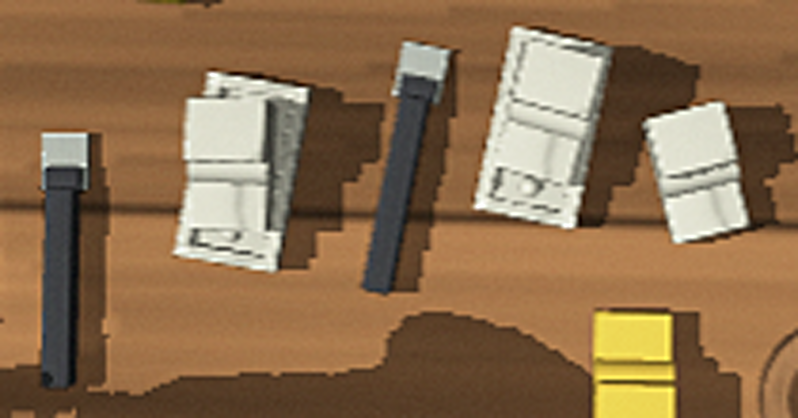

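View pics/c2.png

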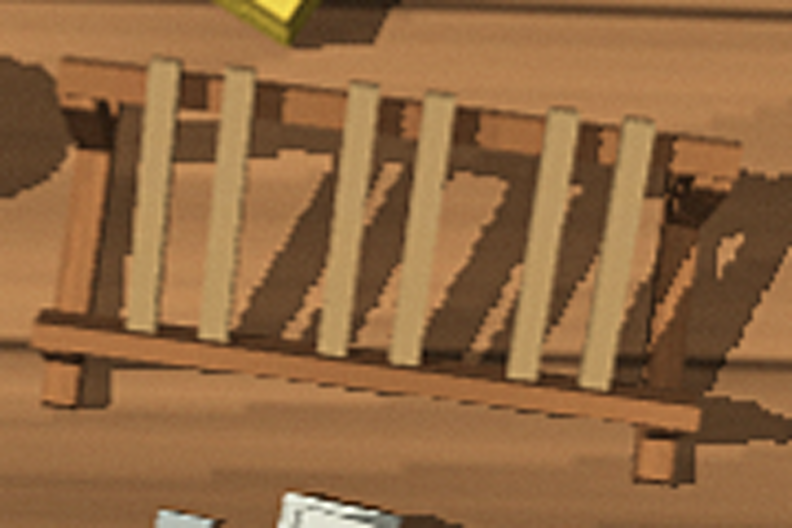

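Crop 1 resolves the plaques, offcuts and chisels, each with its tall step toward the far side. Crop 2 shows all six runners, with top ends at c2 (165,60), (240,67), (364,84), (439,94), (564,109) and (638,118).

```bash
python3 - <<'E'
import cv2
a=cv2.imread("pics/side0.png")
cv2.imwrite("pics/c3.png",cv2.resize(a[170:320,195:425],None,fx=3.4,fy=3.4,interpolation=cv2.INTER_CUBIC))
E
```

```text
(no output)
```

View pics/c3.png

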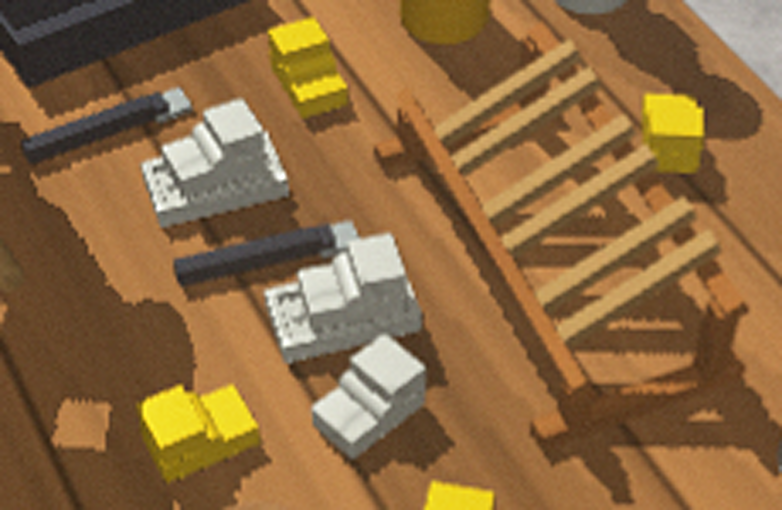

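The side crop confirms the layout and that each offcut's tall step points away from the robot. Runner top ends are at c3 (571,44) through (711,236). I'll fit the poses now.

```bash
cat > lib.py <<'E'
import numpy as np, cv2
from scipy.optimize import least_squares
from scipy.spatial.transform import Rotation as R
from station import ctrl
CAL={}
def shot(n,fn=None):
    d=ctrl.get_image(n)
    if fn: cv2.imwrite("pics/"+fn,cv2.cvtColor(d["img"],cv2.COLOR_RGB2BGR))
    CAL[n]=d; return d
def proj(d,P):
    K=np.array([[d["fx"],0,d["cx"]],[0,d["fy"],d["cy"]],[0,0,1]])
    return cv2.projectPoints(np.atleast_2d(np.asarray(P,float)),d["rvec"],d["tvec"],K,d["D"])[0][:,0]
def fit(obs,x0,z=0.,slope=0.,free_z=False):
    "obs: list of (cal, model pts Nx3 [m], pixels Nx2); returns x,y,yaw(,z), rms px"
    def tf(p,M):
        zz=p[3] if free_z else z
        return (R.from_euler('z',p[2])*R.from_euler('y',-slope)).apply(M)+[p[0],p[1],zz]
    f=lambda p: np.concatenate([(proj(d,tf(p,np.array(M,float)))-np.array(u)).ravel() for d,M,u in obs])
    r=least_squares(f,list(x0)+([.06] if free_z else []),loss='soft_l1')
    return r.x.round(4), round(float(np.sqrt((f(r.x)**2).mean())),2)
E
python3 - <<'E'
from lib import *
import pickle
T=shot("top");S=shot("side")
c1=lambda L:np.array(L)/3.8+[180,220]
c2=lambda L:np.array(L)/4.4+[250,115]
c3=lambda L:np.array(L)/3.4+[195,170]
h=lambda L:np.array(L)/1000.
ys=[113,77,18,-18,-77,-113]
M=h([[75,y,0] for y in ys])
out={}
out['deck_top']=fit([(T,M,c2([(165,59),(241,67),(364,84),(440,94),(564,109),(638,118)]))],[.65,0,0],slope=.45,free_z=True)
out['deck']=dk=fit([(T,M,c2([(165,59),(241,67),(364,84),(440,94),(564,109),(638,118)])),(S,M,c3([(571,44),(590,71),(627,121),(648,151),(686,202),(711,236)]))],[.65,0,0],slope=.45,free_z=True)
pl=h([[55,30,20],[55,-30,20],[-55,-30,20],[-55,30,20]])
out['plL']=fit([(T,pl,c1([(208,72),(309,88),(277,270),(175,255)]))],[.5,.2,0])
out['plR']=fit([(T,pl,c1([(515,27),(609,46),(577,228),(473,208)]))],[.5,0,0])
of=h([[37,22.5,45],[37,-22.5,45],[2,-22.5,45],[2,22.5,45],[-37.5,-22.5,22],[-37.5,22.5,22]])
for z in(.02,.023):
  out['ofL%g'%z]=fit([(T,of,c1([(186,97),(267,99),(268,160),(188,160),(268,230),(190,226)]))],[.5,.2,0],z=z)
  out['ofR%g'%z]=fit([(T,of,c1([(527,33),(606,50),(592,125),(510,105),(572,183),(500,170)]))],[.5,0,0],z=z)
out['of2']=fit([(T,of,c1([(647,124),(722,103),(739,163),(664,184),(749,226),(677,243)]))],[.5,-.1,0])
ch=h([[75,14,7],[75,-14,7],[-75,9,18],[-75,-9,18]])
out['chL']=fit([(T,ch,c1([(42,133),(90,133),(44,385),(74,385)]))],[.5,.3,0])
out['chM']=fit([(T,ch,c1([(402,41),(450,48),(363,288),(388,293)]))],[.5,.1,0])
b=lambda x,y,z:h([[x,y,z],[x,-y,z],[-x,-y,z],[-x,y,z]])
out['tray']=fit([(T,b(120,60,50),[(96,201),(155,199),(158,305),(98,309)])],[.5,.4,0])
out['crate']=fit([(T,b(110,80,65),[(499,204),(571,216),(562,314),(479,299)])],[.5,-.4,0])
for k,v in out.items(): print(k,v)
# overlay deck on both
x,y,w,z=dk[0]
rot=R.from_euler('z',w)*R.from_euler('y',-.45)
for n,d in(("t",T),("s",S)):
    im=cv2.cvtColor(d["img"],cv2.COLOR_RGB2BGR)
    im=cv2.resize(im,None,fx=4,fy=4,interpolation=cv2.INTER_CUBIC)
    def seg(a,b_,rt,t,c):
        p=proj(d,rt.apply(h([a,b_]))+t)*4+1.5
        cv2.line(im,*[tuple(int(v) for v in q) for q in p],c,1)
    for yy in ys:
        for e in(-7,7): seg([-56,yy+e,0],[75,yy+e,0],rot,[x,y,z],(255,0,0))
    seg([-56,-165,10],[-56,165,10],rot,[x,y,z],(0,0,255)); seg([-68,-165,10],[-68,165,10],rot,[x,y,z],(0,0,255))
    def poly(k,pts,z0,c):
        p=out[k][0]; r=R.from_euler('z',p[2])
        for i in range(len(pts)): seg(pts[i]*1000,pts[(i+1)%len(pts)]*1000,r,[p[0],p[1],z0],c)
    for k in('plL','plR'): poly(k,pl,0,(0,0,255))
    for k in('ofL0.02','ofR0.02'): poly(k,of[:4],.02,(255,0,0))
    poly('of2',of[:4],0,(255,0,0))
    for k in('chL','chM'): poly(k,h([[-75,9,18],[43,9,18],[43,-9,18],[-75,-9,18]]),0,(0,255,0))
    crop=im[110*4:320*4,180*4:430*4] if n=="t" else im[170*4:320*4,195*4:425*4]
    cv2.imwrite(f"pics/ov_{n}.png",cv2.resize(crop,None,fx=.7 if n=="t" else .85,fy=.7 if n=="t" else .85,interpolation=cv2.INTER_AREA))
E
```

```text
deck_top (array([ 0.6642, -0.0207, -0.0998,  0.0782]), 0.13)
deck (array([ 0.6628, -0.0205, -0.0999,  0.083 ]), 0.22)
plL (array([ 0.458 ,  0.1797, -0.1348]), 0.26)
plR (array([ 0.4886,  0.0032, -0.1739]), 0.45)
ofL0.02 (array([0.4613, 0.1819, 0.0035]), 0.41)
ofR0.02 (array([ 4.954e-01, -2.000e-04, -1.894e-01]), 1.1)
ofL0.023 (array([0.4612, 0.1814, 0.0037]), 0.43)
ofR0.023 (array([ 4.953e-01, -2.000e-04, -1.893e-01]), 1.09)
of2 (array([ 0.462 , -0.0877,  0.2863]), 0.48)
chL (array([0.4041, 0.2853, 0.0384]), 0.35)
chM (array([ 0.4635,  0.087 , -0.1652]), 0.45)
tray (array([0.477 , 0.4318, 0.0905]), 2.12)
crate (array([ 0.4889, -0.4382, -0.175 ]), 3.18)
```

View pics/ov_t.png

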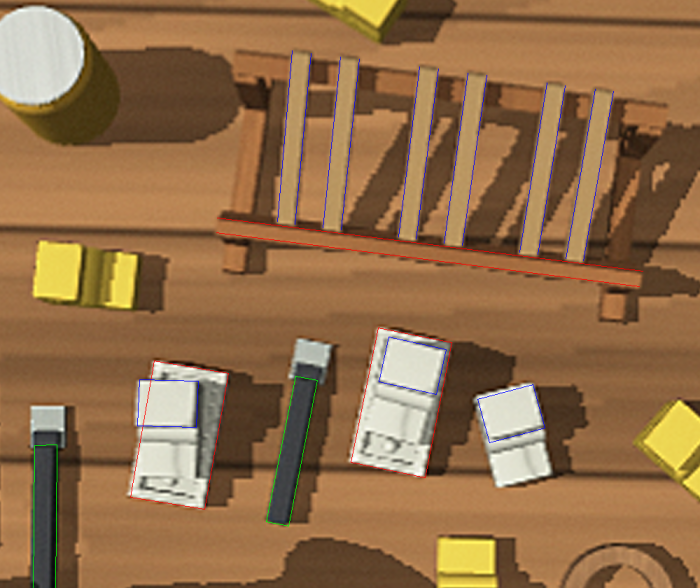

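View pics/ov_s.png

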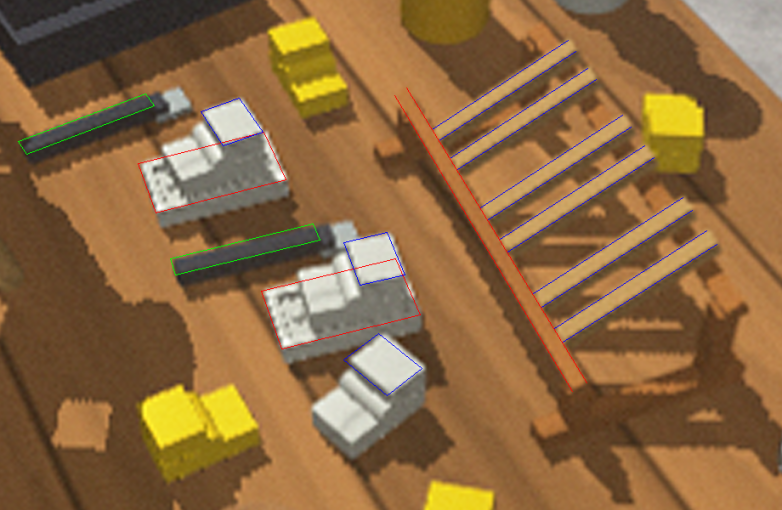

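The overlays match within about 1–2 mm. I'll enlarge the tray and crate once to refine them.

```bash
python3 - <<'E'
import cv2,numpy as np
a=cv2.imread("pics/top0.png")
r=lambda c:cv2.resize(c,None,fx=4,fy=4,interpolation=cv2.INTER_CUBIC)
cv2.imwrite("pics/c4.png",np.hstack([r(a[190:320,88:168]),r(a[190:320,472:582])]))
E
```

```text
(no output)
```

View pics/c4.png

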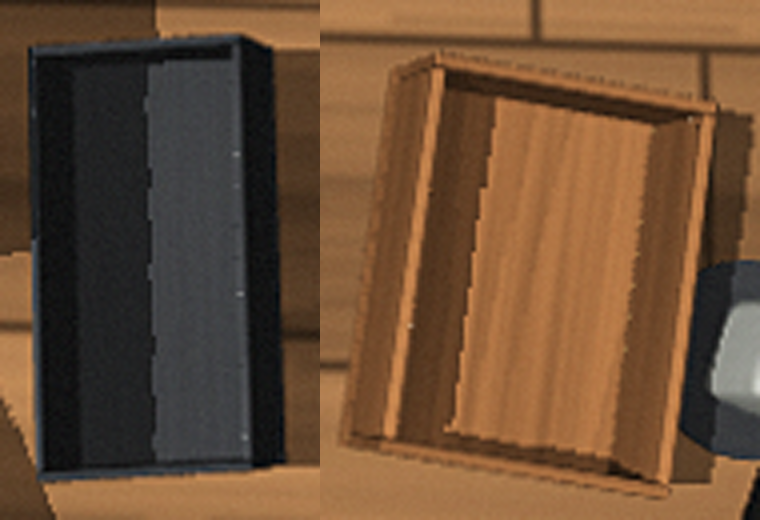

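The crop shows the tray rim corners at (30,47), (243,37), (250,467) and (40,480). The crate rim corners are at (430,52), (717,106), (668,496) and (385,437).

```bash
cat > plan.py <<'E'
from lib import *
import pickle
def ori(tyaw,slope=0.):  # tool-down orientation, tool y at tyaw; slope tilts z to -deck normal (deck yaw=tyaw-90deg)
    return R.from_euler('z',tyaw-np.pi/2)*R.from_euler('y',-slope)*R.from_matrix(np.diag([-1.,1,-1]))
def step(p0,r0,p1,r1):
    "units of the interface"
    return (np.subtract(p1,p0)/.6).round(3).tolist(), ((r1*r0.inv()).as_rotvec()/(np.pi/4)).round(3).tolist()
def at(o,l): # planar local -> world
    c,s=np.cos(o[2]),np.sin(o[2]); return [o[0]+c*l[0]-s*l[1], o[1]+s*l[0]+c*l[1]]
E
python3 - <<'E'
from plan import *
T=ctrl.get_image("top")
b=lambda x,y,z:np.array([[x,y,z],[x,-y,z],[-x,-y,z],[-x,y,z]])/1000
tray,e1=fit([(T,b(120,60,50),np.array([(30,47),(243,37),(250,467),(40,480)])/4+[88,190])],[.5,.4,0])
crate,e2=fit([(T,b(110,80,65),(np.array([(430,52),(717,106),(668,496),(385,437)])-[320,0])/4+[472,190])],[.5,-.4,0])
print(tray,e1,crate,e2)
O=dict(tray=tray,crate=crate,plL=(.458,.1797,-.1348),plR=(.4886,.0032,-.1739),ofL=(.4613,.1819,.0035),ofR=(.4954,-.0002,-.185),of2=(.462,-.0877,.2863),chL=(.4041,.2853,.0384),chM=(.4635,.087,-.1652),deck=(.6628,-.0205,-.0999))
pickle.dump(O,open("O.pkl","wb"))
seq=[]
H=.19
def pp(n,pl,src,dst,dl,zp,zd):
    o=O[src]; d=O[dst]; p=at(o,pl); q=at(d,dl); a=o[2]+np.pi/2; c=d[2]+np.pi/2
    seq.extend([(n+' above',[*p,H],a),(n+' grasp',[*p,zp],a),(n+' up',[*p,H],a),(n+' over',[*q,H],c),(n+' put',[*q,zd],c),(n+' away',[*q,H],c)])
pp('chL',(-.005,0),'chL','tray',(0,.022),.003,.012)
pp('chM',(-.005,0),'chM','tray',(0,-.022),.003,.012)
pp('of2',(.01,0),'of2','crate',(-.045,.032),.005,.016)
pp('ofR',(.01,0),'ofR','crate',(.055,.032),.026,.016)
pp('ofL',(.01,0),'ofL','crate',(.005,-.034),.026,.016)
p0=[.28,.559,.231];r0=R.from_rotvec(ctrl.get_obs()["tool_rot"])
for n,p,a in seq:
    r1=ori(a); t,w=step(p0,r0,p,r1); print(n,np.round(p,4),round(np.degrees(a),1),t,w); p0,r0=p,r1
E
```

```text
[0.4744 0.4395 0.0821] 0.93 [ 0.4876 -0.4437 -0.14  ] 1.53
chL above [0.3991 0.2851 0.19  ] 92.2 [0.199, -0.456, -0.068] [0.001, -0.0, 0.641]
chL grasp [0.3991 0.2851 0.003 ] 92.2 [0.0, 0.0, -0.312] [0.0, 0.0, 0.0]
chL up [0.3991 0.2851 0.19  ] 92.2 [0.0, 0.0, 0.312] [0.0, 0.0, 0.0]
chL over [0.4726 0.4614 0.19  ] 94.7 [0.122, 0.294, 0.0] [0.0, 0.0, 0.056]
chL put [0.4726 0.4614 0.012 ] 94.7 [0.0, 0.0, -0.297] [0.0, 0.0, 0.0]
chL away [0.4726 0.4614 0.19  ] 94.7 [0.0, 0.0, 0.297] [0.0, 0.0, 0.0]
chM above [0.4586 0.0878 0.19  ] 80.5 [-0.023, -0.623, 0.0] [0.0, 0.0, -0.315]
chM grasp [0.4586 0.0878 0.003 ] 80.5 [0.0, 0.0, -0.312] [0.0, 0.0, 0.0]
chM up [0.4586 0.0878 0.19  ] 80.5 [0.0, 0.0, 0.312] [0.0, 0.0, 0.0]
chM over [0.4762 0.4176 0.19  ] 94.7 [0.029, 0.55, 0.0] [0.0, 0.0, 0.315]
chM put [0.4762 0.4176 0.012 ] 94.7 [0.0, 0.0, -0.297] [0.0, 0.0, 0.0]
chM away [0.4762 0.4176 0.19  ] 94.7 [0.0, 0.0, 0.297] [0.0, 0.0, 0.0]
of2 above [ 0.4716 -0.0849  0.19  ] 106.4 [-0.008, -0.837, 0.0] [0.0, 0.0, 0.26]
of2 grasp [ 0.4716 -0.0849  0.005 ] 106.4 [0.0, 0.0, -0.308] [0.0, 0.0, 0.0]
of2 
[... 490 characters left out ...]
0.0, 0.0, 0.273] [0.0, 0.0, 0.0]
ofR over [ 0.5465 -0.4197  0.19  ] 82.0 [0.069, -0.696, 0.0] [0.0, 0.0, 0.057]
ofR put [ 0.5465 -0.4197  0.016 ] 82.0 [0.0, 0.0, -0.29] [0.0, 0.0, 0.0]
ofR away [ 0.5465 -0.4197  0.19  ] 82.0 [0.0, 0.0, 0.29] [0.0, 0.0, 0.0]
ofL above [0.4713 0.1819 0.19  ] 90.2 [-0.125, 1.003, 0.0] [0.0, 0.0, 0.183]
ofL grasp [0.4713 0.1819 0.026 ] 90.2 [0.0, 0.0, -0.273] [0.0, 0.0, 0.0]
ofL up [0.4713 0.1819 0.19  ] 90.2 [0.0, 0.0, 0.273] [0.0, 0.0, 0.0]
ofL over [ 0.4878 -0.4781  0.19  ] 82.0 [0.028, -1.1, 0.0] [0.0, 0.0, -0.183]
ofL put [ 0.4878 -0.4781  0.016 ] 82.0 [0.0, 0.0, -0.29] [0.0, 0.0, 0.0]
ofL away [ 0.4878 -0.4781  0.19  ] 82.0 [0.0, 0.0, 0.29] [0.0, 0.0, 0.0]
```

Request:
{"fn": "step_arm", "kwargs": {"targets": [{"travel":[0.199,-0.456,-0.068],"angular":[0,0,0.641],"gripper":0.5},{"travel":[0.199,-0.456,-0.068],"angular":[0,0,0.641],"gripper":0.5},{"travel":[0.199,-0.456,-0.068],"angular":[0,0,0.641],"gripper":0.5},{"travel":[0.199,-0.456,-0.068],"angular":[0,0,0.641],"gripper":0.5},{"travel":[0.199,-0.456,-0.068],"angular":[0,0,0.641],"gripper":0.5},{"travel":[0.199,-0.456,-0.068],"angular":[0,0,0.641],"gripper":0.5},{"travel":[0.199,-0.456,-0.068],"angular":[0,0,0.641],"gripper":0.5},{"travel":[0.199,-0.456,-0.068],"angular":[0,0,0.641],"gripper":0.5},{"travel":[0.199,-0.456,-0.2],"angular":[0,0,0.641],"gripper":0.5},{"travel":[0.199,-0.456,-0.2],"angular":[0,0,0.641],"gripper":0.5}]}}

```text
t: 1.25
tool_pos: [0.3987, 0.2862, 0.1099]
tool_rot: [0.063, -3.141, -0.001]
contact_force: [-0.4, 0.1, -0.2]
opening: 0.0425
grip_force: 0.0
```

Request:
{"fn": "step_arm", "kwargs": {"targets": [{"travel":[0,0,-0.06],"angular":[0,0,0],"gripper":0.5},{"travel":[0,0,-0.12],"angular":[0,0,0],"gripper":0.5},{"travel":[0,0,-0.16],"angular":[0,0,0],"gripper":0.5},{"travel":[0,0,-0.18],"angular":[0,0,0],"gripper":0.5},{"travel":[0,0,-0.18],"angular":[0,0,0],"gripper":0.5},{"travel":[0,0,-0.18],"angular":[0,0,0],"gripper":0},{"travel":[0,0,-0.18],"angular":[0,0,0],"gripper":0},{"travel":[0,0,-0.18],"angular":[0,0,0],"gripper":0},{"travel":[0,0,-0.18],"angular":[0,0,0],"gripper":0},{"travel":[0,0,-0.18],"angular":[0,0,0],"gripper":0}], "squeeze": 60}}

```text
t: 2.25
tool_pos: [0.4011, 0.2862, 0.0055]
tool_rot: [-0.06, 3.138, 0.004]
contact_force: [-1.4, 1.7, 6.9]
opening: 0.0162
grip_force: 61.6
```

Request:
{"fn": "step_arm", "kwargs": {"targets": [{"travel":[0,0,0.08],"angular":[0,0,0],"gripper":0},{"travel":[0,0,0.16],"angular":[0,0,0],"gripper":0},{"travel":[0,0,0.24],"angular":[0,0,0],"gripper":0},{"travel":[0.03,0.07,0.3],"angular":[0,0,0.02],"gripper":0},{"travel":[0.06,0.14,0.3],"angular":[0,0,0.056],"gripper":0},{"travel":[0.09,0.22,0.3],"angular":[0,0,0.056],"gripper":0},{"travel":[0.122,0.294,0.26],"angular":[0,0,0.056],"gripper":0},{"travel":[0.122,0.294,0.19],"angular":[0,0,0.056],"gripper":0},{"travel":[0.122,0.294,0.12],"angular":[0,0,0.056],"gripper":0},{"travel":[0.122,0.294,0.12],"angular":[0,0,0.056],"gripper":0}]}}

```text
t: 3.25
tool_pos: [0.4675, 0.4575, 0.0659]
tool_rot: [0.13, -3.125, 0.016]
contact_force: [-1.4, -0.9, -3.8]
opening: 0.0159
grip_force: 60.4
```

```bash
python3 - <<'E'
from lib import *
import numpy as np
T=shot("top","top1.png");S=shot("side","side1.png")
a=cv2.imread("pics/top1.png");s=cv2.imread("pics/side1.png")
cv2.imwrite("pics/v1.png",np.hstack([cv2.resize(a[180:330,60:400],None,fx=1.4,fy=1.4),cv2.resize(s[110:260,170:380],None,fx=1.4,fy=1.4)]))
print(ctrl.get_obs())
E
```

```text
{'t': 3.35, 'q': array([ 6.60516792e-01,  2.70390040e-01,  1.64331391e+00, -1.85591656e-04,
        1.23113714e+00, -9.92634872e-01]), 'dq': array([-0.0035517 , -0.05311276, -0.06353113,  0.00052743, -0.01015208,
       -0.00212509]), 'effort': array([ 1.88911529e-01, -4.40416217e+01, -3.25623071e+01,  6.04907764e-03,
        1.37539795e-01,  4.33472906e-06]), 'tool_pos': array([0.47190324, 0.46053809, 0.07421579]), 'tool_rot': array([ 0.12931954, -3.13638255,  0.00318318]), 'contact_force': array([-0.47358171, -1.37536258, -1.23201103]), 'wrist_torque': array([ 0.05119063, -0.0666697 , -0.04709689]), 'grip_force': 60.514347553253174, 'opening': 0.01613575771756929}
```

View pics/v1.png

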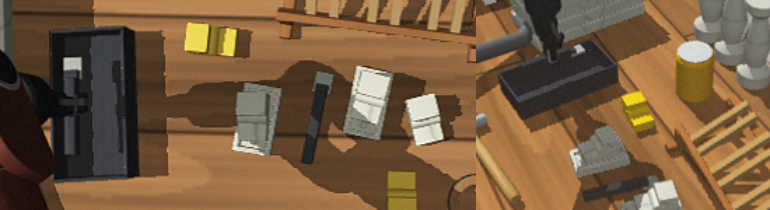

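The chisel is held over the left half of the tray (tray near (90,100) in the crop) and everything else is undisturbed. Lowering and releasing.

Request:
{"fn": "step_arm", "kwargs": {"targets": [{"travel":[0,0,-0.05],"angular":[0,0,0],"gripper":0},{"travel":[0,0,-0.08],"angular":[0,0,0],"gripper":0},{"travel":[0,0,-0.1],"angular":[0,0,0],"gripper":0},{"travel":[0,0,-0.102],"angular":[0,0,0],"gripper":0},{"travel":[0,0,-0.102],"angular":[0,0,0],"gripper":0},{"travel":[0,0,-0.102],"angular":[0,0,0],"gripper":0.33},{"travel":[0,0,-0.102],"angular":[0,0,0],"gripper":0.33},{"travel":[0,0,-0.102],"angular":[0,0,0],"gripper":0.33},{"travel":[0,0,-0.06],"angular":[0,0,0],"gripper":0.33},{"travel":[0,0,0],"angular":[0,0,0],"gripper":0.33}]}}

```text
t: 4.35
tool_pos: [0.4712, 0.4603, 0.0736]
tool_rot: [0.129, -3.135, 0.005]
contact_force: [0.3, -0.3, 0.2]
opening: 0.0281
grip_force: 0.0
```

Request:
{"fn": "step_arm", "kwargs": {"targets": [{"travel":[0,0,0.08],"angular":[0,0,0],"gripper":0.5},{"travel":[0,-0.05,0.14],"angular":[0,0,0],"gripper":0.5},{"travel":[-0.01,-0.13,0.14],"angular":[0,0,-0.1],"gripper":0.5},{"travel":[-0.01,-0.21,0.14],"angular":[0,0,-0.2],"gripper":0.5},{"travel":[-0.02,-0.29,0.14],"angular":[0,0,-0.315],"gripper":0.5},{"travel":[-0.023,-0.37,0.14],"angular":[0,0,-0.315],"gripper":0.5},{"travel":[-0.023,-0.45,0.14],"angular":[0,0,-0.315],"gripper":0.5},{"travel":[-0.023,-0.53,0.14],"angular":[0,0,-0.315],"gripper":0.5},{"travel":[-0.023,-0.61,0.14],"angular":[0,0,-0.315],"gripper":0.5},{"travel":[-0.023,-0.623,0.14],"angular":[0,0,-0.315],"gripper":0.5}]}}

```text
t: 5.35
tool_pos: [0.4592, 0.0839, 0.1603]
tool_rot: [0.266, 3.128, -0.002]
contact_force: [0.1, -0.5, -0.1]
opening: 0.0423
grip_force: 0.0
```

```bash
cat > chk.py <<'E'
import sys
from lib import *
a=cv2.imread("pics/top0.png").astype(int); d=shot("top",sys.argv[1]); b=cv2.imread("pics/"+sys.argv[1]).astype(int)
O={'chL':(42,288),'x':(0,0)}
# objects white/dark pixel centroid checks
for n,(u0,v0,u1,v1) in dict(chM=(272,225,302,303),of2=(343,240,386,292)).items():
    for im,t in((a,'0'),(b,'1')):
        c=im[v0:v1,u0:u1]; g=c.mean(2); col=c[:,:,2]-c[:,:,0]
        m=(col<25)&((g>140) if n=='of2' else (g<90)); v,u=np.nonzero(m); print(n,t,m.sum(),(u.mean()+u0).round(1) if len(u) else None,(v.mean()+v0).round(1) if len(u) else None)
E
python3 chk.py top2.png
```

```text
chM 0 480 284.8 267.0
chM 1 102 285.3 274.9
of2 0 652 363.0 264.6
of2 1 389 363.2 267.5
```

Request:
{"fn": "step_arm", "kwargs": {"targets": [{"travel":[0,0,-0.07],"angular":[0,0,0],"gripper":0.5},{"travel":[0,0,-0.14],"angular":[0,0,0],"gripper":0.5},{"travel":[0,0,-0.2],"angular":[0,0,0],"gripper":0.5},{"travel":[0,0,-0.24],"angular":[0,0,0],"gripper":0.5},{"travel":[0,0,-0.257],"angular":[0,0,0],"gripper":0.5},{"travel":[0,0,-0.257],"angular":[0,0,0],"gripper":0.5},{"travel":[0,0,-0.257],"angular":[0,0,0],"gripper":0},{"travel":[0,0,-0.257],"angular":[0,0,0],"gripper":0},{"travel":[0,0,-0.257],"angular":[0,0,0],"gripper":0},{"travel":[0,0,-0.257],"angular":[0,0,0],"gripper":0}]}}

```text
t: 6.4
tool_pos: [0.4609, 0.088, 0.0073]
tool_rot: [0.258, 3.127, 0.001]
contact_force: [-0.7, 0.6, 6.4]
opening: 0.0163
grip_force: 61.0
```

Request:
{"fn": "step_arm", "kwargs": {"targets": [{"travel":[0,0,0.08],"angular":[0,0,0],"gripper":0},{"travel":[0,0,0.16],"angular":[0,0,0],"gripper":0},{"travel":[0,0.03,0.23],"angular":[0,0,0.05],"gripper":0},{"travel":[0.01,0.1,0.25],"angular":[0,0,0.12],"gripper":0},{"travel":[0.01,0.18,0.25],"angular":[0,0,0.2],"gripper":0},{"travel":[0.02,0.26,0.25],"angular":[0,0,0.315],"gripper":0},{"travel":[0.029,0.34,0.25],"angular":[0,0,0.315],"gripper":0},{"travel":[0.029,0.42,0.25],"angular":[0,0,0.315],"gripper":0},{"travel":[0.029,0.5,0.25],"angular":[0,0,0.315],"gripper":0},{"travel":[0.029,0.55,0.25],"angular":[0,0,0.315],"gripper":0}]}}

```text
t: 7.4
tool_pos: [0.4755, 0.4205, 0.1548]
tool_rot: [0.133, -3.138, -0.001]
contact_force: [0.6, -0.7, -1.6]
opening: 0.0163
grip_force: 59.9
```

Request:
{"fn": "step_arm", "kwargs": {"targets": [{"travel":[0,0,-0.06],"angular":[0,0,0],"gripper":0},{"travel":[0,0,-0.12],"angular":[0,0,0],"gripper":0},{"travel":[0,0,-0.18],"angular":[0,0,0],"gripper":0},{"travel":[0,0,-0.22],"angular":[0,0,0],"gripper":0},{"travel":[0,0,-0.235],"angular":[0,0,0],"gripper":0},{"travel":[0,0,-0.235],"angular":[0,0,0],"gripper":0},{"travel":[0,0,-0.235],"angular":[0,0,0],"gripper":0.33},{"travel":[0,0,-0.235],"angular":[0,0,0],"gripper":0.33},{"travel":[0,0,-0.235],"angular":[0,0,0],"gripper":0.33},{"travel":[0,0,-0.16],"angular":[0,0,0],"gripper":0.33}]}}

```text
t: 8.4
tool_pos: [0.4717, 0.4153, 0.0523]
tool_rot: [0.129, -3.127, 0.008]
contact_force: [-0.5, -0.8, -0.5]
opening: 0.0281
grip_force: 0.0
```

Request:
{"fn": "step_arm", "kwargs": {"targets": [{"travel":[0,0,0.08],"angular":[0,0,0],"gripper":0.5},{"travel":[0,-0.03,0.16],"angular":[0,0,0],"gripper":0.75},{"travel":[0,-0.1,0.18],"angular":[0,0,0.1],"gripper":0.75},{"travel":[0,-0.18,0.18],"angular":[0,0,0.2],"gripper":0.75},{"travel":[0,-0.26,0.18],"angular":[0,0,0.26],"gripper":0.75},{"travel":[0,-0.34,0.18],"angular":[0,0,0.26],"gripper":0.75},{"travel":[0,-0.42,0.18],"angular":[0,0,0.26],"gripper":0.75}]}}

```text
t: 9.1
tool_pos: [0.4762, 0.164, 0.1677]
tool_rot: [-0.45, 3.108, -0.0]
contact_force: [0.1, -0.7, 0.3]
opening: 0.0638
grip_force: 0.0
```

```bash
python3 chk.py top3.png; python3 - <<'E'
import cv2
cv2.imwrite("pics/v2.png",cv2.resize(cv2.imread("pics/top3.png")[180:340,80:460],None,fx=2.1,fy=2.1,interpolation=cv2.INTER_CUBIC))
E
```

```text
chM 0 480 284.8 267.0
chM 1 0 None None
of2 0 652 363.0 264.6
of2 1 441 362.8 267.9
```

View pics/v2.png

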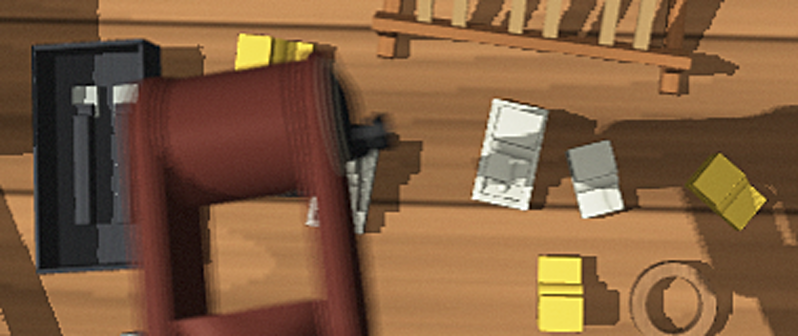

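Both chisels are in the tray (crop (85,150) and (122,150)), and offcut2 is unmoved at (595,178).

Request:
{"fn": "step_arm", "kwargs": {"targets": [{"travel":[-0.002,-0.08,0],"angular":[0,0,0],"gripper":0.75},{"travel":[-0.004,-0.16,0],"angular":[0,0,0],"gripper":0.75},{"travel":[-0.007,-0.24,0],"angular":[0,0,0],"gripper":0.75},{"travel":[-0.007,-0.32,0],"angular":[0,0,0],"gripper":0.75},{"travel":[-0.007,-0.4,0],"angular":[0,0,0],"gripper":0.75},{"travel":[-0.007,-0.418,0],"angular":[0,0,0],"gripper":0.75},{"travel":[-0.007,-0.418,0],"angular":[0,0,0],"gripper":0.75},{"travel":[-0.007,-0.418,-0.08],"angular":[0,0,0],"gripper":0.75},{"travel":[-0.007,-0.418,-0.14],"angular":[0,0,0],"gripper":0.75},{"travel":[-0.007,-0.418,-0.18],"angular":[0,0,0],"gripper":0.75}]}}

```text
t: 10.15
tool_pos: [0.4707, -0.0828, 0.0564]
tool_rot: [0.452, -3.106, -0.003]
contact_force: [0.1, -0.3, -0.7]
opening: 0.0639
grip_force: 0.0
```

Request:
{"fn": "step_arm", "kwargs": {"targets": [{"travel":[0,0,-0.05],"angular":[0,0,0],"gripper":0.75},{"travel":[0,0,-0.08],"angular":[0,0,0],"gripper":0.75},{"travel":[0,0,-0.09],"angular":[0,0,0],"gripper":0.75},{"travel":[0,0,-0.09],"angular":[0,0,0],"gripper":0},{"travel":[0,0,-0.09],"angular":[0,0,0],"gripper":0},{"travel":[0,0,-0.09],"angular":[0,0,0],"gripper":0},{"travel":[0,0,-0.09],"angular":[0,0,0],"gripper":0},{"travel":[0,0,-0.05],"angular":[0,0,0],"gripper":0},{"travel":[0,0,0.03],"angular":[0,0,0],"gripper":0},{"travel":[0,0,0.1],"angular":[0,0,0],"gripper":0}]}}

```text
t: 11.15
tool_pos: [0.4716, -0.085, 0.1204]
tool_rot: [0.448, -3.109, -0.001]
contact_force: [1.2, -0.4, -2.6]
opening: 0.0445
grip_force: 61.8
```

Request:
{"fn": "step_arm", "kwargs": {"targets": [{"travel":[0,-0.07,0.04],"angular":[0,0,-0.1],"gripper":0},{"travel":[-0.01,-0.14,0.06],"angular":[0,0,-0.2],"gripper":0},{"travel":[-0.01,-0.22,0.06],"angular":[0,0,-0.3],"gripper":0},{"travel":[-0.02,-0.3,0.06],"angular":[0,0,-0.4],"gripper":0},{"travel":[-0.03,-0.38,0.06],"angular":[0,0,-0.5],"gripper":0},{"travel":[-0.04,-0.46,0.06],"angular":[0,0,-0.543],"gripper":0},{"travel":[-0.04,-0.534,0.06],"angular":[0,0,-0.543],"gripper":0},{"travel":[-0.04,-0.534,0.06],"angular":[0,0,-0.543],"gripper":0},{"travel":[-0.04,-0.534,0],"angular":[0,0,-0.543],"gripper":0},{"travel":[-0.04,-0.534,-0.06],"angular":[0,0,-0.543],"gripper":0}]}}

```text
t: 12.15
tool_pos: [0.4489, -0.4067, 0.0842]
tool_rot: [0.22, 3.131, -0.004]
contact_force: [0.1, -0.1, -3.3]
opening: 0.0444
grip_force: 62.9
```

Request:
{"fn": "step_arm", "kwargs": {"targets": [{"travel":[0,0,-0.05],"angular":[0,0,0],"gripper":0},{"travel":[0,0,-0.09],"angular":[0,0,0],"gripper":0},{"travel":[0,0,-0.11],"angular":[0,0,0],"gripper":0},{"travel":[0,0,-0.11],"angular":[0,0,0],"gripper":0},{"travel":[0,0,-0.11],"angular":[0,0,0],"gripper":0.65},{"travel":[0,0,-0.11],"angular":[0,0,0],"gripper":0.65},{"travel":[0,0,-0.11],"angular":[0,0,0],"gripper":0.65},{"travel":[0,0,-0.06],"angular":[0,0,0],"gripper":0.65},{"travel":[0,0,0.02],"angular":[0,0,0],"gripper":0.65},{"travel":[0,0,0.1],"angular":[0,0,0],"gripper":0.65}]}}

```text
t: 13.15
tool_pos: [0.4478, -0.4049, 0.1447]
tool_rot: [-0.219, -3.134, -0.001]
contact_force: [0.9, -0.9, -0.2]
opening: 0.0551
grip_force: 0.0
```

Request:
{"fn": "step_arm", "kwargs": {"targets": [{"travel":[0.01,0.06,0.04],"angular":[0,0,-0.057],"gripper":0.8},{"travel":[0.02,0.14,0.04],"angular":[0,0,-0.057],"gripper":0.8},{"travel":[0.03,0.22,0.04],"angular":[0,0,-0.057],"gripper":0.8},{"travel":[0.04,0.3,0.04],"angular":[0,0,-0.057],"gripper":0.8},{"travel":[0.05,0.38,0.04],"angular":[0,0,-0.057],"gripper":0.8},{"travel":[0.06,0.46,0.04],"angular":[0,0,-0.057],"gripper":0.8},{"travel":[0.08,0.54,0.04],"angular":[0,0,-0.057],"gripper":0.8},{"travel":[0.096,0.62,0.04],"angular":[0,0,-0.057],"gripper":0.8},{"travel":[0.096,0.673,0.04],"angular":[0,0,-0.057],"gripper":0.8},{"travel":[0.096,0.673,0.0],"angular":[0,0,-0.057],"gripper":0.8}]}}

```text
t: 14.15
tool_pos: [0.5087, 0.0018, 0.1479]
tool_rot: [0.28, 3.119, 0.001]
contact_force: [0.8, -0.7, 1.2]
opening: 0.0686
grip_force: 0.0
```

Request:
{"fn": "step_arm", "kwargs": {"targets": [{"travel":[0,0,-0.06],"angular":[0,0,0],"gripper":0.8},{"travel":[0,0,-0.12],"angular":[0,0,0],"gripper":0.8},{"travel":[0,0,-0.17],"angular":[0,0,0],"gripper":0.8},{"travel":[0,0,-0.193],"angular":[0,0,0],"gripper":0.8},{"travel":[0,0,-0.193],"angular":[0,0,0],"gripper":0.8},{"travel":[0,0,-0.193],"angular":[0,0,0],"gripper":0},{"travel":[0,0,-0.193],"angular":[0,0,0],"gripper":0},{"travel":[0,0,-0.193],"angular":[0,0,0],"gripper":0},{"travel":[0,0,-0.193],"angular":[0,0,0],"gripper":0},{"travel":[0,0,-0.193],"angular":[0,0,0],"gripper":0}]}}

```text
t: 15.15
tool_pos: [0.5079, -0.002, 0.0299]
tool_rot: [0.289, 3.124, -0.0]
contact_force: [-0.9, 0.0, 6.7]
opening: 0.0446
grip_force: 61.7
```

Request:
{"fn": "step_arm", "kwargs": {"targets": [{"travel":[0,0,0.08],"angular":[0,0,0],"gripper":0},{"travel":[0,-0.06,0.14],"angular":[0,0,0.057],"gripper":0},{"travel":[0.01,-0.14,0.18],"angular":[0,0,0.057],"gripper":0},{"travel":[0.02,-0.22,0.18],"angular":[0,0,0.057],"gripper":0},{"travel":[0.03,-0.3,0.18],"angular":[0,0,0.057],"gripper":0},{"travel":[0.04,-0.38,0.18],"angular":[0,0,0.057],"gripper":0},{"travel":[0.05,-0.46,0.18],"angular":[0,0,0.057],"gripper":0},{"travel":[0.06,-0.54,0.18],"angular":[0,0,0.057],"gripper":0},{"travel":[0.069,-0.62,0.18],"angular":[0,0,0.057],"gripper":0},{"travel":[0.069,-0.696,0.18],"angular":[0,0,0.057],"gripper":0}]}}

```text
t: 16.15
tool_pos: [0.5468, -0.4212, 0.1346]
tool_rot: [-0.219, -3.133, -0.001]
contact_force: [1.1, 0.7, -1.1]
opening: 0.0448
grip_force: 62.7
```

Request:
{"fn": "step_arm", "kwargs": {"targets": [{"travel":[0,0,0],"angular":[0,0,0],"gripper":0},{"travel":[0,0,-0.07],"angular":[0,0,0],"gripper":0},{"travel":[0,0,-0.13],"angular":[0,0,0],"gripper":0},{"travel":[0,0,-0.17],"angular":[0,0,0],"gripper":0},{"travel":[0,0,-0.193],"angular":[0,0,0],"gripper":0},{"travel":[0,0,-0.193],"angular":[0,0,0],"gripper":0.65},{"travel":[0,0,-0.193],"angular":[0,0,0],"gripper":0.65},{"travel":[0,0,-0.193],"angular":[0,0,0],"gripper":0.65},{"travel":[0,0,-0.12],"angular":[0,0,0],"gripper":0.65},{"travel":[0,0,-0.04],"angular":[0,0,0],"gripper":0.65}]}}

```text
t: 17.15
tool_pos: [0.5456, -0.4186, 0.1104]
tool_rot: [-0.22, -3.13, -0.004]
contact_force: [0.4, -0.9, 1.0]
opening: 0.0559
grip_force: 0.0
```

Request:
{"fn": "step_arm", "kwargs": {"targets": [{"travel":[0,0.02,0.08],"angular":[0,0,0.0],"gripper":0.8},{"travel":[-0.02,0.1,0.1],"angular":[0,0,0.05],"gripper":0.8},{"travel":[-0.04,0.18,0.1],"angular":[0,0,0.1],"gripper":0.8},{"travel":[-0.06,0.26,0.1],"angular":[0,0,0.15],"gripper":0.8},{"travel":[-0.08,0.34,0.1],"angular":[0,0,0.183],"gripper":0.8},{"travel":[-0.1,0.42,0.1],"angular":[0,0,0.183],"gripper":0.8},{"travel":[-0.126,0.5,0.1],"angular":[0,0,0.183],"gripper":0.8},{"travel":[-0.126,0.58,0.1],"angular":[0,0,0.183],"gripper":0.8},{"travel":[-0.126,0.66,0.1],"angular":[0,0,0.183],"gripper":0.8},{"travel":[-0.126,0.73,0.1],"angular":[0,0,0.183],"gripper":0.8}]}}

```text
t: 18.15
tool_pos: [0.4712, 0.021, 0.1726]
tool_rot: [-0.007, 3.139, -0.0]
contact_force: [1.0, 0.2, -0.0]
opening: 0.0684
grip_force: 0.0
```

Request:
{"fn": "step_arm", "kwargs": {"targets": [{"travel":[0,0.08,0],"angular":[0,0,0],"gripper":0.8},{"travel":[0,0.16,0],"angular":[0,0,0],"gripper":0.8},{"travel":[0,0.24,0],"angular":[0,0,0],"gripper":0.8},{"travel":[0,0.272,0],"angular":[0,0,0],"gripper":0.8},{"travel":[0,0.272,0],"angular":[0,0,0],"gripper":0.8},{"travel":[0,0.272,-0.07],"angular":[0,0,0],"gripper":0.8},{"travel":[0,0.272,-0.14],"angular":[0,0,0],"gripper":0.8},{"travel":[0,0.272,-0.2],"angular":[0,0,0],"gripper":0.8},{"travel":[0,0.272,-0.24],"angular":[0,0,0],"gripper":0.8},{"travel":[0,0.272,-0.24],"angular":[0,0,0],"gripper":0.8}]}}

```text
t: 19.15
tool_pos: [0.4683, 0.1802, 0.0238]
tool_rot: [0.005, -3.134, 0.003]
contact_force: [-0.4, 0.3, -0.9]
opening: 0.0681
grip_force: 0.0
```

Request:
{"fn": "step_arm", "kwargs": {"targets": [{"travel":[0,0,0],"angular":[0,0,0],"gripper":0},{"travel":[0,0,0],"angular":[0,0,0],"gripper":0},{"travel":[0,0,0],"angular":[0,0,0],"gripper":0},{"travel":[0,0,0],"angular":[0,0,0],"gripper":0},{"travel":[0,0,0.07],"angular":[0,0,0],"gripper":0},{"travel":[0,0,0.14],"angular":[0,0,0],"gripper":0},{"travel":[0,0,0.21],"angular":[0,0,0],"gripper":0},{"travel":[0,0,0.24],"angular":[0,0,0],"gripper":0}]}}

```text
t: 19.95
tool_pos: [0.4735, 0.1824, 0.1765]
tool_rot: [-0.007, 3.134, 0.002]
contact_force: [0.9, -0.2, -2.2]
opening: 0.0443
grip_force: 62.2
```

Request:
{"fn": "step_arm", "kwargs": {"targets": [{"travel":[0,-0.06,0],"angular":[0,0,0],"gripper":0},{"travel":[0,-0.14,0],"angular":[0,0,-0.05],"gripper":0},{"travel":[0,-0.22,0],"angular":[0,0,-0.1],"gripper":0},{"travel":[0,-0.3,0],"angular":[0,0,-0.15],"gripper":0},{"travel":[0.01,-0.38,0],"angular":[0,0,-0.183],"gripper":0},{"travel":[0.01,-0.46,0],"angular":[0,0,-0.183],"gripper":0},{"travel":[0.02,-0.54,0],"angular":[0,0,-0.183],"gripper":0},{"travel":[0.02,-0.62,0],"angular":[0,0,-0.183],"gripper":0},{"travel":[0.028,-0.7,0],"angular":[0,0,-0.183],"gripper":0},{"travel":[0.028,-0.78,0],"angular":[0,0,-0.183],"gripper":0}]}}

```text
t: 20.95
tool_pos: [0.488, -0.288, 0.1712]
tool_rot: [0.219, 3.134, 0.0]
contact_force: [0.4, 0.9, -1.8]
opening: 0.0442
grip_force: 62.1
```

Request:
{"fn": "step_arm", "kwargs": {"targets": [{"travel":[0,-0.08,0],"angular":[0,0,0],"gripper":0},{"travel":[0,-0.16,0],"angular":[0,0,0],"gripper":0},{"travel":[0,-0.24,0],"angular":[0,0,0],"gripper":0},{"travel":[0,-0.3,0],"angular":[0,0,0],"gripper":0},{"travel":[0,-0.32,0],"angular":[0,0,0],"gripper":0},{"travel":[0,-0.32,-0.06],"angular":[0,0,0],"gripper":0},{"travel":[0,-0.32,-0.12],"angular":[0,0,0],"gripper":0},{"travel":[0,-0.32,-0.18],"angular":[0,0,0],"gripper":0},{"travel":[0,-0.32,-0.22],"angular":[0,0,0],"gripper":0},{"travel":[0,-0.32,-0.24],"angular":[0,0,0],"gripper":0}]}}

```text
t: 21.95
tool_pos: [0.4869, -0.4754, 0.0234]
tool_rot: [-0.218, -3.13, -0.008]
contact_force: [-0.3, 0.7, -2.0]
opening: 0.0446
grip_force: 62.3
```

Request:
{"fn": "step_arm", "kwargs": {"targets": [{"travel":[0,0,-0.014],"angular":[0,0,0],"gripper":0},{"travel":[0,0,-0.014],"angular":[0,0,0],"gripper":0},{"travel":[0,0,-0.014],"angular":[0,0,0],"gripper":0.65},{"travel":[0,0,-0.014],"angular":[0,0,0],"gripper":0.65},{"travel":[0,0,-0.014],"angular":[0,0,0],"gripper":0.65},{"travel":[0,0,0.06],"angular":[0,0,0],"gripper":0.65},{"travel":[0,0,0.14],"angular":[0,0,0],"gripper":0.65},{"travel":[0,0.05,0.22],"angular":[0,0,0],"gripper":0.8},{"travel":[0,0.13,0.24],"angular":[0,0,0],"gripper":1},{"travel":[0,0.21,0.24],"angular":[0,0,0],"gripper":1}]}}

```text
t: 22.95
tool_pos: [0.4909, -0.3557, 0.1789]
tool_rot: [0.22, 3.124, -0.012]
contact_force: [1.2, 0.8, 0.2]
opening: 0.0856
grip_force: 0.0
```

```bash
python3 - <<'E'
from lib import *
shot("top","top4.png"); a=cv2.imread("pics/top4.png")
up=cv2.resize(a[220:300,216:349],None,fx=6,fy=6,interpolation=cv2.INTER_CUBIC)
lo=np.zeros((110,up.shape[1],3),np.uint8); c=a[190:325,470:585]; t=a[190:325,88:168]
lo=np.zeros((117,up.shape[1],3),np.uint8)
for i,k in enumerate((t,c)):
    k=cv2.resize(k,None,fx=.86,fy=.86); lo[:k.shape[0],i*200:i*200+k.shape[1]]=k[:117]
cv2.imwrite("pics/v3.png",np.vstack([up,lo]))
E
```

```text
(no output)
```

View pics/v3.png

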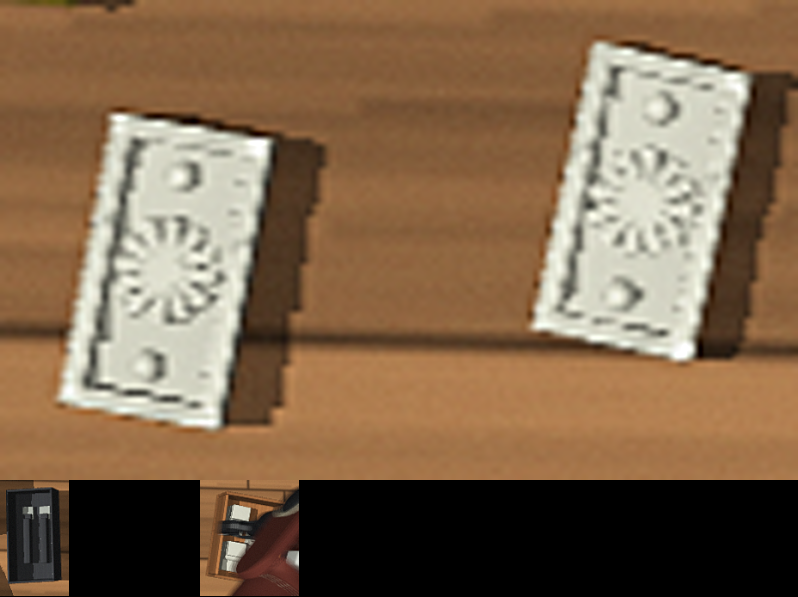

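The plaques are face up and bare. Corners in the view are L (112,113), (273,141), (222,429), (60,402) and R (595,40), (749,74), (692,360), (532,327). The chisels are in the tray and the offcuts in the crate. Planning the plaque moves.

```bash
python3 - <<'E'
from plan import *
T=ctrl.get_image("top"); O=pickle.load(open("O.pkl","rb"))
pl=np.array([[55,30,20],[55,-30,20],[-55,-30,20],[-55,30,20]])/1000
px=lambda L:np.array(L)/6+[216,220]
L,e=fit([(T,pl,px([(112,113),(273,141),(222,429),(60,402)]))],[.45,.18,0]); Rr,e2=fit([(T,pl,px([(595,40),(749,74),(692,360),(532,327)]))],[.48,0,0])
print(L,e,Rr,e2)
dk=np.array([.6628,-.0205,.083]); yw=-.0999
D=R.from_euler('z',yw)*R.from_euler('y',-.45)
dp=lambda x,y,z:(D.apply([x,y,z])+dk)
o=ctrl.get_obs(); p0=np.array([.488,-.4782+.126,.1712-.0+0.144]) ; p0=np.array([.488,-.3522,.1712]); r0=ori(-.14+np.pi/2)
print(o["tool_pos"],p0, D.apply([1,0,0]).round(3),D.apply([0,0,1]).round(3))
for n,o_,y in(('R',Rr,-.095),('L',L,.095)):
    a=ori(o_[2]+np.pi/2); b=ori(yw+np.pi/2,.45)
    W=[('above',[o_[0],o_[1],.17],a),('grasp',[o_[0],o_[1],.004],a),('lift',[o_[0],o_[1],.2],a),
       ('hover',dp(.012,y,.08),b),('near',dp(.006,y,.012),b),('touch',dp(.006,y,.004),b),('slide',dp(-.004,y,.004),b),('back',dp(-.001,y,.09),b)]
    for k,p,r in W:
        t,w=step(p0,r0,p,r); print(n,k,np.round(p,4),t,w); p0,r0=p,r
E
```

```text
[ 0.4577  0.1796 -0.1389] 0.27 [ 0.4888  0.0033 -0.182 ] 0.17
[ 0.48942027 -0.3499154   0.17426401] [ 0.488  -0.3522  0.1712] [ 0.896 -0.09   0.435] [-0.433  0.043  0.9  ]
R above [0.4888 0.0033 0.17  ] [0.001, 0.593, -0.002] [0.0, 0.0, -0.053]
R grasp [0.4888 0.0033 0.004 ] [0.0, 0.0, -0.277] [0.0, 0.0, 0.0]
R lift [0.4888 0.0033 0.2   ] [0.0, 0.0, 0.327] [0.0, 0.0, 0.0]
R hover [ 0.6295 -0.1126  0.1603] [0.234, -0.193, -0.066] [-0.081, -0.567, 0.103]
R near [ 0.6535 -0.115   0.0964] [0.04, -0.004, -0.106] [0.0, 0.0, 0.0]
R touch [ 0.657  -0.1154  0.0892] [0.006, -0.001, -0.012] [0.0, 0.0, 0.0]
R slide [ 0.648  -0.1145  0.0849] [-0.015, 0.001, -0.007] [0.0, 0.0, 0.0]
R back [ 0.6135 -0.111   0.1636] [-0.058, 0.006, 0.131] [0.0, 0.0, 0.0]
L above [0.4577 0.1796 0.17  ] [-0.26, 0.484, 0.011] [0.068, 0.569, -0.049]
L grasp [0.4577 0.1796 0.004 ] [0.0, 0.0, -0.277] [0.0, 0.0, 0.0]
L lift [0.4577 0.1796 0.2   ] [0.0, 0.0, 0.327] [0.0, 0.0, 0.0]
L hover [0.6484 0.0764 0.1603] [0.318, -0.172, -0.066] [-0.068, -0.569, 0.049]
L near [0.6725 0.074  0.0964] [0.04, -0.004, -0.106] [0.0, 0.0, 0.0]
L touch [0.6759 0.0737 0.0892] [0.006, -0.001, -0.012] [0.0, 0.0, 0.0]
L slide [0.667  0.0746 0.0849] [-0.015, 0.001, -0.007] [0.0, 0.0, 0.0]
L back [0.6324 0.078  0.1636] [-0.058, 0.006, 0.131] [0.0, 0.0, 0.0]
```

Request:
{"fn": "step_arm", "kwargs": {"targets": [{"travel":[0,0.08,0],"angular":[0,0,-0.053],"gripper":1},{"travel":[0,0.16,0],"angular":[0,0,-0.053],"gripper":1},{"travel":[0,0.24,0],"angular":[0,0,-0.053],"gripper":1},{"travel":[0,0.32,0],"angular":[0,0,-0.053],"gripper":1},{"travel":[0,0.4,0],"angular":[0,0,-0.053],"gripper":1},{"travel":[0,0.48,0],"angular":[0,0,-0.053],"gripper":1},{"travel":[0.001,0.56,0],"angular":[0,0,-0.053],"gripper":1},{"travel":[0.001,0.593,-0.002],"angular":[0,0,-0.053],"gripper":1},{"travel":[0.001,0.593,-0.002],"angular":[0,0,-0.053],"gripper":1},{"travel":[0.001,0.593,-0.06],"angular":[0,0,-0.053],"gripper":1}]}}

```text
t: 24.05
tool_pos: [0.4939, 0.0008, 0.1418]
tool_rot: [0.281, 3.115, -0.002]
contact_force: [0.4, -1.0, -0.2]
opening: 0.0853
grip_force: 0.0
```

Request:
{"fn": "step_arm", "kwargs": {"targets": [{"travel":[0,0,-0.07],"angular":[0,0,0],"gripper":1},{"travel":[0,0,-0.14],"angular":[0,0,0],"gripper":1},{"travel":[0,0,-0.19],"angular":[0,0,0],"gripper":1},{"travel":[0,0,-0.219],"angular":[0,0,0],"gripper":1},{"travel":[0,0,-0.219],"angular":[0,0,0],"gripper":1},{"travel":[0,0,-0.219],"angular":[0,0,0],"gripper":0.4},{"travel":[0,0,-0.219],"angular":[0,0,0],"gripper":0.4},{"travel":[0,0,-0.219],"angular":[0,0,0],"gripper":0.4},{"travel":[0,0,-0.219],"angular":[0,0,0],"gripper":0.4},{"travel":[0,0,-0.219],"angular":[0,0,0],"gripper":0.4}], "squeeze": 70}}

```text
t: 25.05
tool_pos: [0.4915, 0.0009, 0.0068]
tool_rot: [0.284, 3.123, -0.001]
contact_force: [-0.2, -0.5, 6.2]
opening: 0.0581
grip_force: 76.2
```

Request:
{"fn": "step_arm", "kwargs": {"targets": [{"travel":[0,0,0.06],"angular":[0,0,0],"gripper":0.4},{"travel":[0,0,0.13],"angular":[0,0,0],"gripper":0.4},{"travel":[0,0,0.2],"angular":[0,0,0],"gripper":0.4},{"travel":[0,0,0.27],"angular":[-0.02,-0.142,0.026],"gripper":0.4},{"travel":[0.04,-0.03,0.31],"angular":[-0.04,-0.284,0.052],"gripper":0.4},{"travel":[0.09,-0.08,0.31],"angular":[-0.061,-0.425,0.077],"gripper":0.4},{"travel":[0.14,-0.13,0.31],"angular":[-0.081,-0.567,0.103],"gripper":0.4},{"travel":[0.19,-0.17,0.29],"angular":[-0.081,-0.567,0.103],"gripper":0.4},{"travel":[0.234,-0.193,0.261],"angular":[-0.081,-0.567,0.103],"gripper":0.4},{"travel":[0.234,-0.193,0.261],"angular":[-0.081,-0.567,0.103],"gripper":0.4}]}}

```text
t: 26.05
tool_pos: [0.6285, -0.1157, 0.1558]
tool_rot: [0.136, 2.696, -0.03]
contact_force: [-2.4, 0.8, -4.1]
opening: 0.0579
grip_force: 78.0
```

```bash
python3 - <<'E'
from lib import *
T=shot("top","top5.png");S=shot("side","side5.png")
for i in range(4):
    o=ctrl.get_obs(); print(o["t"],o["tool_pos"].round(4),o["tool_rot"].round(3),o["contact_force"].round(1)); ctrl.get_image("top")
rot=R.from_rotvec(o["tool_rot"]); print(rot.as_matrix().round(3))
# overlay expected plaque top/bottom outline at held pose and deck lines
D=R.from_euler('z',-.0999)*R.from_euler('y',-.45); dk=np.array([.6628,-.0205,.083])
ims=[]
for n,d,(u0,v0,u1,v1) in(("top5",T,(250,100,440,240)),("side5",S,(290,150,440,300))):
    im=cv2.resize(cv2.imread(f"pics/{n}.png"),None,fx=4,fy=4,interpolation=cv2.INTER_CUBIC)
    for z,c in((.0,(0,0,255)),(.02,(255,0,0))):
        q=np.array([[55,30],[55,-30],[-55,-30],[-55,30]])/1000; t=np.array([.6295,-.1126,.1603])
        P=D.apply(np.c_[q,np.full(4,z-.003)])+t
        cv2.polylines(im,[(proj(d,P)*4+1.5).astype(int)],True,c,1)
    ims.append(im[v0*4:v1*4,u0*4:u1*4])
h=min(i.shape[0] for i in ims)
v=np.hstack([cv2.resize(i,None,fx=h/i.shape[0],fy=h/i.shape[0]) for i in ims]); f=min(800/v.shape[1],600/v.shape[0])
cv2.imwrite("pics/v4.png",cv2.resize(v,None,fx=f,fy=f,interpolation=cv2.INTER_AREA))
E
```

```text
26.15 [ 0.6282 -0.1143  0.1586] [ 0.134  2.693 -0.03 ] [-0.3  0.2 -4.1]
26.2 [ 0.6286 -0.114   0.1599] [ 0.133  2.691 -0.031] [ 0.3  0.3 -4.2]
26.25 [ 0.6289 -0.1139  0.1609] [ 0.132  2.689 -0.032] [-0.   0.3 -3.6]
26.3 [ 0.6291 -0.1138  0.1614] [ 0.132  2.688 -0.032] [ 0.1  0.8 -3. ]
[[-0.896  0.098  0.433]
 [ 0.088  0.995 -0.044]
 [-0.436 -0.001 -0.9  ]]
```

View pics/v4.png

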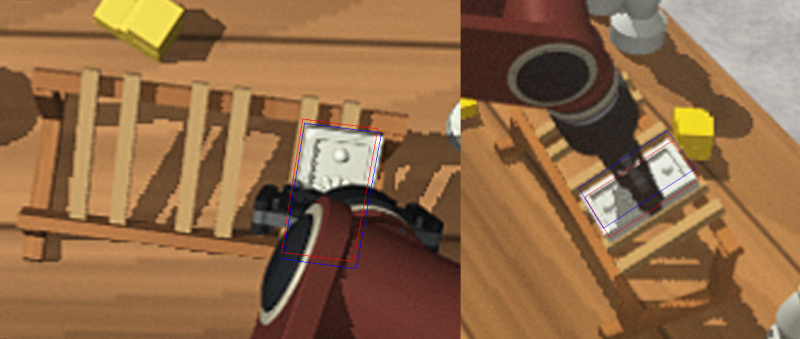

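The plaque is held level over bay0, but its underside sits about 3 mm lower on the tool than planned, because the grasp was higher. I'll approach with that in mind.

Request:
{"fn": "step_arm", "kwargs": {"targets": [{"travel":[0.015,-0.002,-0.04],"angular":[0,0,0],"gripper":0.4},{"travel":[0.03,-0.003,-0.08],"angular":[0,0,0],"gripper":0.4},{"travel":[0.04,-0.004,-0.102],"angular":[0,0,0],"gripper":0.4},{"travel":[0.04,-0.004,-0.106],"angular":[0,0,0],"gripper":0.4},{"travel":[0.04,-0.004,-0.106],"angular":[0,0,0],"gripper":0.4},{"travel":[0.04,-0.004,-0.106],"angular":[0,0,0],"gripper":0.4},{"travel":[0.04,-0.004,-0.106],"angular":[0,0,0],"gripper":0.4},{"travel":[0.04,-0.004,-0.106],"angular":[0,0,0],"gripper":0.4}]}}

```text
t: 27.15
tool_pos: [0.6538, -0.1169, 0.0982]
tool_rot: [0.133, 2.687, -0.032]
contact_force: [0.0, -0.1, -2.7]
opening: 0.0577
grip_force: 78.0
```

Request:
{"fn": "step_arm", "kwargs": {"targets": [{"travel":[0.002,0.003,-0.003],"angular":[0,0,0],"gripper":0.4},{"travel":[0.003,0.003,-0.006],"angular":[0,0,0],"gripper":0.4},{"travel":[0.003,0.003,-0.006],"angular":[0,0,0],"gripper":0.4},{"travel":[0.003,0.003,-0.006],"angular":[0,0,0],"gripper":0.4}]}}

```text
t: 27.55
tool_pos: [0.6553, -0.1148, 0.0944]
tool_rot: [0.133, 2.689, -0.031]
contact_force: [-8.1, 1.6, 4.6]
opening: 0.0578
grip_force: 79.2
```

Request:
{"fn": "step_arm", "kwargs": {"targets": [{"travel":[0.001,0,-0.002],"angular":[0,0,0],"gripper":0.4},{"travel":[0.001,0,-0.003],"angular":[0,0,0],"gripper":0.4},{"travel":[0.001,0,-0.003],"angular":[0,0,0],"gripper":0.4},{"travel":[0.001,0,-0.003],"angular":[0,0,0],"gripper":0.4}]}}

```text
t: 27.95
tool_pos: [0.6553, -0.1148, 0.0943]
tool_rot: [0.132, 2.691, -0.031]
contact_force: [-23.0, 3.3, 19.8]
opening: 0.0579
grip_force: 81.4
```

Request:
{"fn": "step_arm", "kwargs": {"targets": [{"travel":[-0.001,0,0.002],"angular":[0,0,0],"gripper":0.4},{"travel":[-0.004,0,0.001],"angular":[0,0,0],"gripper":0.4},{"travel":[-0.007,0.0,-0.001],"angular":[0,0,0],"gripper":0.4},{"travel":[-0.007,0.0,-0.001],"angular":[0,0,0],"gripper":0.4}]}}

```text
t: 28.35
tool_pos: [0.6536, -0.1154, 0.0936]
tool_rot: [0.133, 2.683, -0.033]
contact_force: [-0.3, 1.2, 5.6]
opening: 0.058
grip_force: 79.0
```

Request:
{"fn": "step_arm", "kwargs": {"targets": [{"travel":[-0.003,0,-0.001],"angular":[0,0,0],"gripper":0.4},{"travel":[-0.005,0,-0.002],"angular":[0,0,0],"gripper":0.4},{"travel":[-0.005,0,-0.002],"angular":[0,0,0],"gripper":0.4},{"travel":[-0.005,0,-0.002],"angular":[0,0,0],"gripper":0.4}]}}

```text
t: 28.75
tool_pos: [0.6504, -0.1156, 0.0921]
tool_rot: [0.133, 2.684, -0.033]
contact_force: [-0.8, 0.1, 7.8]
opening: 0.0576
grip_force: 79.0
```

Request:
{"fn": "step_arm", "kwargs": {"targets": [{"travel":[-0.003,0,-0.001],"angular":[0,0,0],"gripper":0.4},{"travel":[-0.005,0,-0.002],"angular":[0,0,0],"gripper":0.4},{"travel":[-0.005,0,-0.002],"angular":[0,0,0],"gripper":0.4},{"travel":[-0.005,0,-0.002],"angular":[0,0,0],"gripper":0.4}]}}

```text
t: 29.15
tool_pos: [0.6491, -0.1156, 0.0919]
tool_rot: [0.134, 2.679, -0.033]
contact_force: [9.1, 0.8, 3.1]
opening: 0.0577
grip_force: 78.2
```

Contact with the stop: about 9 N up-slope. Settling onto the runners and releasing.

Request:
{"fn": "step_arm", "kwargs": {"targets": [{"travel":[0,0,-0.003],"angular":[0,0,0],"gripper":0.4},{"travel":[0,0,-0.003],"angular":[0,0,0],"gripper":0.4},{"travel":[0,0,-0.003],"angular":[0,0,0],"gripper":0.84},{"travel":[0,0,-0.003],"angular":[0,0,0],"gripper":0.84},{"travel":[0,0,-0.003],"angular":[0,0,0],"gripper":0.84},{"travel":[-0.014,0.001,0.03],"angular":[0,0,0],"gripper":0.84},{"travel":[-0.036,0.003,0.075],"angular":[0,0,0],"gripper":0.84},{"travel":[-0.062,0.006,0.13],"angular":[0,0,0],"gripper":0.84},{"travel":[-0.062,0.006,0.13],"angular":[0,0,0],"gripper":0.84}]}}

```text
t: 30.05
tool_pos: [0.6096, -0.1121, 0.1717]
tool_rot: [0.133, 2.682, -0.035]
contact_force: [1.5, 0.7, 0.6]
opening: 0.0718
grip_force: 0.0
```

```bash
python3 - <<'E'
from plan import *
o=ctrl.get_obs(); print(o["tool_pos"])
# commanded: hover .6291? track units from R hover start
p0=np.array([.6295,-.1126,.1603])+.6*np.array([.04+.003+.001-.007-.005-.005-.062, -.004+.003+.006, -.106-.006-.003-.001-.002-.002+.13])
print(p0)
r0=ori(-.0999+np.pi/2,.45); print(step(p0,r0,[.4577,.1796,.17],ori(-.1389+np.pi/2)))
E
```

```text
[ 0.60963374 -0.11210025  0.17165698]
[ 0.6085 -0.1096  0.1663]
([-0.251, 0.482, 0.006], [0.068, 0.569, -0.049])
```

Request:
{"fn": "step_arm", "kwargs": {"targets": [{"travel":[-0.06,0.0,0.03],"angular":[0.01,0.08,0],"gripper":1},{"travel":[-0.12,0.04,0.03],"angular":[0.03,0.2,-0.02],"gripper":1},{"travel":[-0.16,0.11,0.03],"angular":[0.04,0.33,-0.03],"gripper":1},{"travel":[-0.2,0.18,0.03],"angular":[0.055,0.46,-0.04],"gripper":1},{"travel":[-0.23,0.26,0.03],"angular":[0.068,0.569,-0.049],"gripper":1},{"travel":[-0.25,0.34,0.03],"angular":[0.068,0.569,-0.049],"gripper":1},{"travel":[-0.251,0.42,0.006],"angular":[0.068,0.569,-0.049],"gripper":1},{"travel":[-0.251,0.482,0.006],"angular":[0.068,0.569,-0.049],"gripper":1},{"travel":[-0.251,0.482,-0.06],"angular":[0.068,0.569,-0.049],"gripper":1},{"travel":[-0.251,0.482,-0.13],"angular":[0.068,0.569,-0.049],"gripper":1}]}}

```text
t: 31.05
tool_pos: [0.4583, 0.1794, 0.0878]
tool_rot: [0.212, 3.132, -0.0]
contact_force: [0.6, 0.2, -0.6]
opening: 0.0853
grip_force: 0.0
```

Request:
{"fn": "step_arm", "kwargs": {"targets": [{"travel":[0,0,-0.06],"angular":[0,0,0],"gripper":1},{"travel":[0,0,-0.11],"angular":[0,0,0],"gripper":1},{"travel":[0,0,-0.142],"angular":[0,0,0],"gripper":1},{"travel":[0,0,-0.142],"angular":[0,0,0],"gripper":1},{"travel":[0,0,-0.142],"angular":[0,0,0],"gripper":1},{"travel":[0,0,-0.142],"angular":[0,0,0],"gripper":1}]}}

```text
t: 31.65
tool_pos: [0.4588, 0.178, 0.0044]
tool_rot: [0.217, 3.132, -0.0]
contact_force: [0.3, -0.4, 0.4]
opening: 0.0855
grip_force: 0.0
```

Request:
{"fn": "step_arm", "kwargs": {"targets": [{"travel":[0,0,0],"angular":[0,0,0],"gripper":0.4},{"travel":[0,0,0],"angular":[0,0,0],"gripper":0.4},{"travel":[0,0,0],"angular":[0,0,0],"gripper":0.4},{"travel":[0,0,0],"angular":[0,0,0],"gripper":0.4},{"travel":[0,0,0],"angular":[0,0,0],"gripper":0.4}]}}

```text
t: 32.15
tool_pos: [0.4595, 0.1785, 0.0054]
tool_rot: [0.217, 3.131, 0.002]
contact_force: [-1.1, 0.9, 6.5]
opening: 0.0579
grip_force: 76.5
```

Request:
{"fn": "step_arm", "kwargs": {"targets": [{"travel":[0,0,0.06],"angular":[0,0,0],"gripper":0.4},{"travel":[0,0,0.13],"angular":[0,0,0],"gripper":0.4},{"travel":[0,0,0.2],"angular":[0,0,0],"gripper":0.4},{"travel":[0.02,0,0.27],"angular":[-0.017,-0.142,0.012],"gripper":0.4},{"travel":[0.07,-0.03,0.31],"angular":[-0.034,-0.284,0.024],"gripper":0.4},{"travel":[0.14,-0.07,0.31],"angular":[-0.051,-0.425,0.036],"gripper":0.4},{"travel":[0.2,-0.11,0.31],"angular":[-0.068,-0.569,0.049],"gripper":0.4},{"travel":[0.26,-0.15,0.3],"angular":[-0.068,-0.569,0.049],"gripper":0.4},{"travel":[0.318,-0.172,0.262],"angular":[-0.068,-0.569,0.049],"gripper":0.4},{"travel":[0.318,-0.172,0.262],"angular":[-0.068,-0.569,0.049],"gripper":0.4}]}}

```text
t: 33.15
tool_pos: [0.6475, 0.0721, 0.1531]
tool_rot: [0.138, 2.7, -0.035]
contact_force: [-1.8, 0.3, -5.7]
opening: 0.0578
grip_force: 78.6
```

Request:
{"fn": "step_arm", "kwargs": {"targets": [{"travel":[0.015,-0.002,-0.04],"angular":[0,0,0],"gripper":0.4},{"travel":[0.03,-0.003,-0.08],"angular":[0,0,0],"gripper":0.4},{"travel":[0.04,-0.004,-0.102],"angular":[0,0,0],"gripper":0.4},{"travel":[0.04,-0.004,-0.106],"angular":[0,0,0],"gripper":0.4},{"travel":[0.04,-0.004,-0.106],"angular":[0,0,0],"gripper":0.4},{"travel":[0.04,-0.004,-0.106],"angular":[0,0,0],"gripper":0.4},{"travel":[0.04,-0.004,-0.106],"angular":[0,0,0],"gripper":0.4},{"travel":[0.04,-0.004,-0.106],"angular":[0,0,0],"gripper":0.4}]}}

```text
t: 33.95
tool_pos: [0.673, 0.0724, 0.0982]
tool_rot: [0.133, 2.687, -0.031]
contact_force: [-0.1, 0.2, -3.8]
opening: 0.0579
grip_force: 78.6
```

```bash
python3 - <<'E'
from lib import *
for i in range(2):
    T=shot("top","top6.png"); o=ctrl.get_obs()
    D=R.from_euler('z',-.0999)*R.from_euler('y',-.45)
    print(o["tool_pos"].round(4),D.inv().apply(o["tool_pos"]-[.6628,-.0205,.083]).round(4),o["contact_force"].round(1))
    print((D.inv()*R.from_rotvec(o["tool_rot"])).as_matrix().round(3))
cv2.imwrite("pics/v5.png",cv2.resize(cv2.imread("pics/top6.png")[110:235,250:430],None,fx=4.4,fy=4.4,interpolation=cv2.INTER_CUBIC))
E
```

```text
[0.6729 0.0724 0.098 ] [0.0072 0.0934 0.0132] [-0.7 -0.1 -3.7]
[[-1.    -0.001  0.001]
 [-0.001  1.    -0.   ]
 [-0.001 -0.    -1.   ]]
[0.6728 0.0723 0.0977] [0.007  0.0934 0.0129] [-0.9 -0.3 -4.8]
[[-1.    -0.001  0.001]
 [-0.001  1.    -0.   ]
 [-0.001 -0.    -1.   ]]
```

View pics/v5.png

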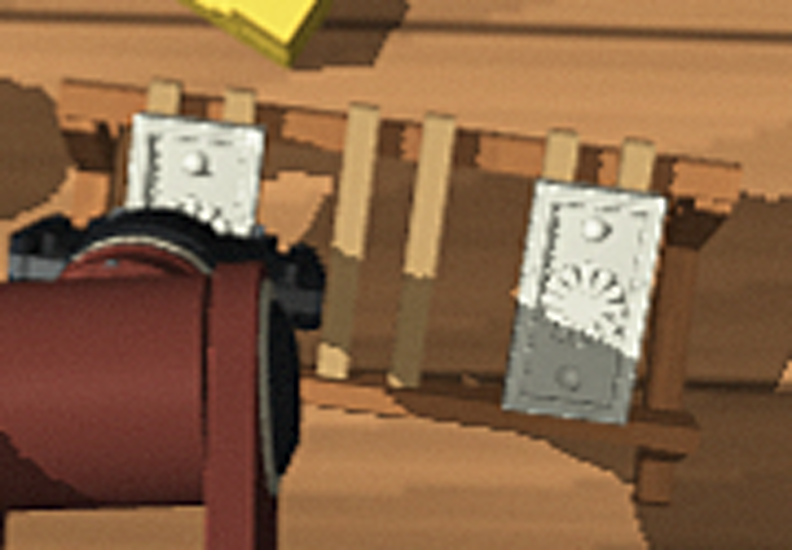

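The placed plaque is in bay0, with corners at v5 (537,180), (667,200), (628,424) and (503,408). The second plaque hovers over bay2. I'll check the first one numerically.

```bash
cat > dfit.py <<'E'
from lib import *
D=R.from_euler('z',-.0999)*R.from_euler('y',-.45); dk=np.array([.6628,-.0205,.083])
C=np.array([[55,30],[55,-30],[-55,-30],[-55,30]])/1000
def dfit(d,px,x0,h=.02):
    def f(p,z=0):
        c,s=np.cos(p[2]),np.sin(p[2]); q=C@np.array([[c,s],[-s,c]])+p[:2]
        return proj(d,D.apply(np.c_[q,np.full(4,h)])+dk)
    r=least_squares(lambda p:(f(p)-px).ravel(),x0); return r.x.round(4),(f(r.x)-px).round(2).tolist()
E
python3 - <<'E'
from dfit import *
d=ctrl.get_image("top")
px=np.array([(537,180),(667,200),(628,424),(503,408)])/4.4+[250,110]
for h in(.02,.023,.03): print(h,dfit(d,px,[0,-.095,0],h))
# runner ends re-read in this crop: outer runner pair ends of bay0
P=D.apply(np.array([[75,-77,0],[75,-113,0],[-56,-130,10],[-56,-60,10]])/1000)+dk
print(((proj(d,P)-[250,110])*4.4).round(0).tolist())
E
```

```text
0.02 (array([-0.0022, -0.0972,  0.0041]), [[0.37, 0.51], [-0.12, -0.43], [-0.4, -0.15], [0.14, 0.05]])
0.023 (array([-0.0016, -0.0968,  0.0042]), [[0.33, 0.42], [-0.06, -0.5], [-0.37, -0.06], [0.08, 0.13]])
0.03 (array([-0.0001, -0.096 ,  0.0044]), [[0.24, 0.22], [0.09, -0.68], [-0.29, 0.17], [-0.06, 0.34]])
[[564.0, 131.0], [640.0, 140.0], [630.0, 416.0], [488.0, 398.0]]
```

Request:
{"fn": "step_arm", "kwargs": {"targets": [{"travel":[0.001,0.004,-0.002],"angular":[0,0,0],"gripper":0.4},{"travel":[0.002,0.004,-0.004],"angular":[0,0,0],"gripper":0.4},{"travel":[0.002,0.004,-0.004],"angular":[0,0,0],"gripper":0.4},{"travel":[0.002,0.004,-0.004],"angular":[0,0,0],"gripper":0.4}]}}

```text
t: 34.5
tool_pos: [0.6737, 0.0747, 0.0942]
tool_rot: [0.133, 2.689, -0.032]
contact_force: [-0.6, 0.2, -4.2]
opening: 0.0578
grip_force: 78.6
```

Request:
{"fn": "step_arm", "kwargs": {"targets": [{"travel":[0.001,0,-0.002],"angular":[0,0,0],"gripper":0.4},{"travel":[0.001,0,-0.003],"angular":[0,0,0],"gripper":0.4},{"travel":[0.001,0,-0.003],"angular":[0,0,0],"gripper":0.4}]}}

```text
t: 34.8
tool_pos: [0.6745, 0.0746, 0.0929]
tool_rot: [0.133, 2.689, -0.032]
contact_force: [-1.2, -0.1, -2.7]
opening: 0.058
grip_force: 78.8
```

Request:
{"fn": "step_arm", "kwargs": {"targets": [{"travel":[0.001,0,-0.002],"angular":[0,0,0],"gripper":0.4},{"travel":[0.001,0,-0.003],"angular":[0,0,0],"gripper":0.4},{"travel":[0.001,0,-0.003],"angular":[0,0,0],"gripper":0.4},{"travel":[0.001,0,-0.003],"angular":[0,0,0],"gripper":0.4}]}}

```text
t: 35.2
tool_pos: [0.6746, 0.0747, 0.0928]
tool_rot: [0.133, 2.69, -0.032]
contact_force: [-15.2, -0.4, 12.1]
opening: 0.0579
grip_force: 81.0
```

Request:
{"fn": "step_arm", "kwargs": {"targets": [{"travel":[-0.001,0,0.001],"angular":[0,0,0],"gripper":0.4},{"travel":[-0.004,0,0],"angular":[0,0,0],"gripper":0.4},{"travel":[-0.007,0.0,-0.002],"angular":[0,0,0],"gripper":0.4},{"travel":[-0.01,0.001,-0.003],"angular":[0,0,0],"gripper":0.4},{"travel":[-0.01,0.001,-0.003],"angular":[0,0,0],"gripper":0.4},{"travel":[-0.01,0.001,-0.003],"angular":[0,0,0],"gripper":0.4}]}}

```text
t: 35.8
tool_pos: [0.6701, 0.0753, 0.0907]
tool_rot: [0.133, 2.686, -0.031]
contact_force: [-1.7, -0.2, 5.3]
opening: 0.058
grip_force: 79.6
```

Request:
{"fn": "step_arm", "kwargs": {"targets": [{"travel":[-0.002,0,-0.001],"angular":[0,0,0],"gripper":0.4},{"travel":[-0.003,0,-0.002],"angular":[0,0,0],"gripper":0.4},{"travel":[-0.003,0,-0.002],"angular":[0,0,0],"gripper":0.4},{"travel":[-0.003,0,-0.002],"angular":[0,0,0],"gripper":0.4}]}}

```text
t: 36.2
tool_pos: [0.669, 0.0754, 0.0902]
tool_rot: [0.133, 2.684, -0.031]
contact_force: [0.7, 0.4, 6.6]
opening: 0.0577
grip_force: 79.7
```

Request:
{"fn": "step_arm", "kwargs": {"targets": [{"travel":[-0.003,0,-0.001],"angular":[0,0,0],"gripper":0.4},{"travel":[-0.004,0,-0.002],"angular":[0,0,0],"gripper":0.4},{"travel":[-0.004,0,-0.002],"angular":[0,0,0],"gripper":0.4},{"travel":[-0.004,0,-0.002],"angular":[0,0,0],"gripper":0.4}]}}

```text
t: 36.6
tool_pos: [0.6679, 0.0753, 0.0897]
tool_rot: [0.133, 2.681, -0.03]
contact_force: [6.7, 1.1, 4.0]
opening: 0.0578
grip_force: 79.0
```

Request:
{"fn": "step_arm", "kwargs": {"targets": [{"travel":[-0.001,0,-0.003],"angular":[0,0,0],"gripper":0.4},{"travel":[-0.001,0,-0.003],"angular":[0,0,0],"gripper":0.4},{"travel":[-0.001,0,-0.003],"angular":[0,0,0],"gripper":0.84},{"travel":[-0.001,0,-0.003],"angular":[0,0,0],"gripper":0.84},{"travel":[-0.001,0,-0.003],"angular":[0,0,0],"gripper":0.84},{"travel":[-0.014,0.001,0.03],"angular":[0,0,0],"gripper":0.84},{"travel":[-0.036,0.003,0.075],"angular":[0,0,0],"gripper":0.84},{"travel":[-0.062,0.006,0.13],"angular":[0,0,0],"gripper":0.84},{"travel":[-0.12,0.04,0.18],"angular":[0,0.1,0],"gripper":0.84},{"travel":[-0.18,0.08,0.22],"angular":[0,0.2,0],"gripper":0.84}]}}

```text
t: 37.6
tool_pos: [0.555, 0.123, 0.2194]
tool_rot: [0.139, 2.849, -0.045]
contact_force: [0.7, -0.0, 0.2]
opening: 0.0721
grip_force: 0.0
```

Request:
{"fn": "step_arm", "kwargs": {"targets": [{"travel":[-0.06,0.05,0.04],"angular":[0,0.1,0],"gripper":0.84},{"travel":[-0.12,0.1,0.08],"angular":[0,0.2,0],"gripper":0.84},{"travel":[-0.16,0.16,0.1],"angular":[0,0.35,0],"gripper":0.84},{"travel":[-0.18,0.24,0.12],"angular":[0,0.37,0],"gripper":0.84},{"travel":[-0.2,0.32,0.12],"angular":[0,0.37,0],"gripper":0.84},{"travel":[-0.22,0.4,0.12],"angular":[0,0.37,0],"gripper":0.84},{"travel":[-0.24,0.48,0.12],"angular":[0,0.37,0],"gripper":0.84},{"travel":[-0.26,0.56,0.12],"angular":[0,0.37,0],"gripper":0.84},{"travel":[-0.26,0.6,0.12],"angular":[0,0.37,0],"gripper":0.84}]}}

```text
t: 38.5
tool_pos: [0.3982, 0.4862, 0.2889]
tool_rot: [-0.134, -3.137, 0.071]
contact_force: [0.4, -0.7, 0.2]
opening: 0.0718
grip_force: 0.0
```

```bash
python3 - <<'E'
from lib import *
T=shot("top","top7.png"); a=cv2.imread("pics/top7.png"); print(ctrl.get_obs()["tool_pos"])
up=cv2.resize(a[110:225,250:430],None,fx=4.2,fy=4.2,interpolation=cv2.INTER_CUBIC)
lo=cv2.resize(a[190:320,80:600],None,fx=.85,fy=.85); lo=cv2.copyMakeBorder(lo,0,0,0,up.shape[1]-lo.shape[1],cv2.BORDER_CONSTANT)
v=np.vstack([up,lo]); print(v.shape); cv2.imwrite("pics/v6.png",v[:600])
E
```

```text
[0.39854386 0.48778941 0.28843629]
(593, 756, 3)
```

View pics/v6.png

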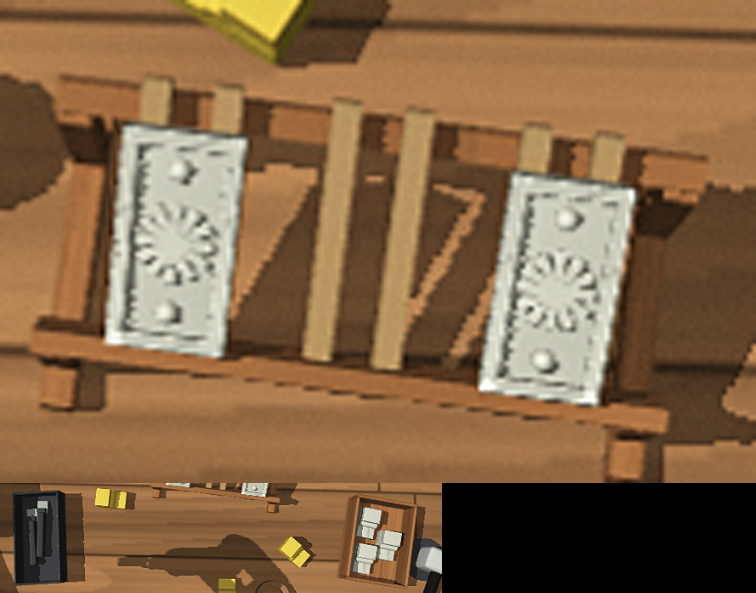

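Plaque corners in v6 are L (122,125), (247,139), (223,356), (105,344) and R (512,173), (636,187), (600,404), (480,389). The three offcuts are in the crate and the chisels in the tray, though one chisel seems to have been nudged. I'll check both numerically.

```bash
python3 - <<'E'
from dfit import *
d=ctrl.get_image("top")
for n,L,y in(('L',[(122,125),(247,139),(223,356),(105,344)],.095),('R',[(512,173),(636,187),(600,404),(480,389)],-.095)):
    print(n,dfit(d,np.array(L)/4.2+[250,110],[0,y,0]))
# blades (bright) and shanks inside the tray, earlier and now
for f in("top4","top7"):
    g=cv2.cvtColor(cv2.imread(f"pics/{f}.png")[195:315,90:162],cv2.COLOR_BGR2GRAY)
    m=(g>110).astype(np.uint8); n,_,st,ce=cv2.connectedComponentsWithStats(m)
    print(f,[(s.tolist(),(c+[90,195]).round(1).tolist()) for s,c in zip(st[1:],ce[1:]) if s[4]>15])
g=cv2.cvtColor(cv2.imread("pics/top7.png"),cv2.COLOR_BGR2GRAY)
for v in range(204,312,6): print(v,' '.join('%3d'%x for x in g[v,94:166:2]))
E
```

```text
L (array([-0.0023,  0.0949,  0.0052]), [[0.24, -0.0], [-0.44, 0.13], [0.0, 0.18], [0.21, -0.33]])
R (array([-0.0017, -0.097 ,  0.0125]), [[0.22, 0.08], [-0.2, 0.11], [-0.34, -0.29], [0.32, 0.07]])
top4 [([37, 0, 35, 7, 146], [146.7, 196.9]), ([44, 25, 12, 10, 104], [139.6, 224.2]), ([30, 26, 6, 10, 45], [122.9, 225.0]), ([0, 58, 6, 17, 95], [92.5, 261.2]), ([0, 78, 7, 33, 154], [93.0, 286.5]), ([9, 112, 63, 8, 366], [133.5, 311.5])]
top7 [([37, 0, 35, 7, 147], [146.6, 196.9]), ([34, 16, 12, 10, 107], [129.5, 215.0]), ([30, 25, 4, 10, 26], [121.7, 224.8]), ([0, 58, 6, 17, 97], [92.5, 261.3]), ([0, 78, 7, 33, 155], [93.0, 286.4]), ([9, 112, 63, 8, 368], [133.5, 311.4])]
204  69  39  19  12   7  13  13  23  20  11  19  18  19  16  18  20  22  16  14  12  12  18  20  22  20  20  59  26  15  20  21  40  71  69  67  69
210  70  32  12  21  20  19  20  34  34  34  35  35  35  33  27  13  51  49  52  49  52  61  67  64  66  61  60  27  20  19  22  44  66  65  64  63
216  70  41  13  18  19  17  26  34  32  36  31  37  33  33  29 192 184 183 182 180 179  37  32  48  67  63  72  40  26  16  21
[... 1540 characters left out ...]
  33  26  83  63  67  28  20  35  27  32  30  68  63  67  61  67  62  66  75  39  19  22  15  34  81  76  71
288 144 104  31  17  20  20  23  32  35  32  29  30  34  31  33  30  56  62  65  64  65  63  66  64  67  65  63  77  45  19  20  13  26  84  77  78
294 138 103  35  20  18  25  14  30  36  34  33  31  34  34  34  37  26  62  66  63  66  63  67  65  66  61  59  72  47  21  19  14  11  82  77  77
300 135 119  47  18  19  20  12  28  35  36  33  37  37  35  35  32  68  62  68  62  63  62  66  64  63  68  62  70  52  16  17  17  13  74  69  69
306  74  87  53  17  14  18  14  21  26  17  19  17  25  23  28  38  39  41  38  43  40  48  51  56  63  66  59  61  55   8  16  73  82  93  96  95
```

```bash
python3 -c "
from station import ctrl
print(ctrl.finish_job())"
```

```text
the job is handed in; nothing more can be done
None
```

I handed the job in at about 39 s of robot time: both chisels are in the tray, all three offcuts are in the crate, and both plaques lie face up against the stop in bays 0 and 2, within about 2 mm of centre; one chisel got nudged inside the tray but stayed in it.

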